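Line up the bench containers by height

TASK

Line up the four containers on the cork pads of the wooden strip in order of height, one standing upright in the middle of each pad, with the shortest on the pad beside the red button and the tallest at the other end. Do not tip any of them over on the way, and leave the purple ring box where it stands.

Things in the scene. Friction and masses are not known exactly. Their poses are not given: they have to be found in the camera images.
- tin: Shortest container: low round grey-white lidded tin, 31 mm across, 19 mm high, stands upright, about 50 g. Origin: centre of its underside, z up.
- glass_jar: Second shortest container: clear round glass jar with yellow content, 37 mm across, 48 mm high, about 80 g. Origin: centre of its underside, z up. Grasp round the body.
- black_bottle: Second tallest container: black dropper bottle with a white collar and a pointed black tip; body 27 mm across up to 50 mm height, 79 mm high over all, about 60 g. Origin: centre of its underside, z up. Grasp round the body, 25 to 45 mm up.
- blue_canister: Tallest container: slim dark blue gas canister with a black nozzle; body 32 mm across up to about 90 mm height, 111 mm high over all, about 110 g. Origin: centre of its underside, z up. Grasp round the body, 30 to 70 mm up.
- pad_a: Round cork pad, 48 mm across, the leftmost (towards +y) of the four on the dark wooden strip. The strip is fixed, 326 x 56 x 10 mm, lies on the bench board roughly across in front of the robot, turned at most 0.1 rad, and carries the pads in a straight row 70 mm apart. Fixed to the strip; its surface lies 13 mm above the bench board and 3 mm above the strip. Origin: centre of its underside, so the surface is 3 mm above it.
- pad_b: Round cork pad, 48 mm across, second from the left of the four in the row, 70 mm from its neighbours. Fixed to the strip; its surface lies 13 mm above the bench board and 3 mm above the strip. Origin: centre of its underside, so the surface is 3 mm above it.
- pad_c: Round cork pad, 48 mm across, third from the left of the four in the row, 70 mm from its neighbours. Fixed to the strip; its surface lies 13 mm above the bench board and 3 mm above the strip. Origin: centre of its underside, so the surface is 3 mm above it.
- pad_d: Round cork pad, 48 mm across, the rightmost (towards -y) of the four in the row, 70 mm from its neighbour. Fixed to the strip; its surface lies 13 mm above the bench board and 3 mm above the strip. Origin: centre of its underside, so the surface is 3 mm above it.
- red_button: Small red domed button, 22 mm across, 8 mm high, fixed at one end of the strip (left or right, it changes), 42 mm beyond the centre of the end pad. A like grey button sits at the other end. Origin: centre of its underside.
- purple_box: Small purple ring box, 40 x 46 x 32 mm, standing loose at the front left corner of the board, past the left end of the strip; to be left alone. Origin: centre of its underside. (Around: the bench top beside and behind the board is 0.12 m higher; a wooden pin juts from it over the middle of the board, top about 0.13 m; an anvil stands on it at the left, up to 0.26 m.)
Mind the look-alikes: they are no part of the job. What is shaped like the blue_canister but orange or pink is not meant.

How it is judged:
By the outcome, as a careful person would: the job done as asked, in the order asked, and still so for the second after the job is handed in, with the robot touching nothing.
It also fails if it takes over 102 s, if anything falls off the work surface, if the arm or the gripper's body presses on something with over 40 N, if the wrist force passes 120 N, or if a joint passes its speed limit or range.

ROBOT

A 7-joint arm with a two-finger parallel gripper is mounted at the origin on a cart in front of the work surface, level with it; the furniture and walls round the work are solid. World frame = base frame: x ahead of the robot, y to its left, z up, the work surface at z = 0. Lengths are in m, angles in rad, forces in N, time in s.
With the tool pointing down it reaches from about 0.425 to 0.925 m from the base axis. Payload 6.8 kg.
Tool frame: the origin (TCP) lies at the very end of the fingers, on their centre line; the grasp point (between the pads) lies r.grip_depth behind it (r.grip_depth is the distance from the TCP to the grasp point, in m); z points along the fingers, x is the direction in which the jaws open and shut, and the axes are right-handed (so a half turn about z gives the same grasp; the last joint's range is limited). The gripper opens to 85 mm and grips with 20 to 120 N. Pads are 22 mm wide; open, the fingers measure 114 mm over their backs; the gripper's body (76 mm by 85 mm) begins 54 mm behind the grasp point. The pads swing forward as they close: fully open they stand 13 mm farther back than shut.
Start: joints at [-1.326, 0.477, 0.022, 1.555, -0.011, 1.109, -0.083], TCP at [0.233, 0.633, 0.231] pointing down, gripper open.
Joint ranges: [-2.96, 2.96], [-0.34, 2.1], [-1.41, 1.46], [0.24, 2.44], [-1.37, 4.51], [0.17, 1.92], [-2.96, 2.96]. Speed limits (rad/s): [2.39, 2.39, 3.14, 3.14, 3.14, 3.14, 3.14].

INTERFACE

Orientations are given as a rotation vector (axis times angle).
In Python, from bench import readout, grab_frame, workorder, r gives the robot as it stands.
- The arm moves only by the shell command python3 -m handwheel 'ROWS' [FORCE]. ROWS is text: rows parted by semicolons, each of 7 numbers parted by spaces: the shift along the tool's x, y, z in mm, then the turn, a rotation vector about the tool's x, y, z in degrees, then the finger opening in mm, from 0 to 85.4. A call has 1 to 12 rows; each row is the pose to reach, as a shift and turn from the pose commanded when the call began, along the tool's axes at that moment; what a row does not reach only later rows make up. A row lasts 1/8 s, in which the tool goes at most 62.5 mm and 10.7 degrees, less where a joint would pass 70% of its speed; a pose out of reach is approached as far as the arm can. A call with a gripper value outside its range is refused whole. The fingers move at their own pace and stop on an object; FORCE is the grip in N (left out, the last holds). Time passes only in rows, so rows that repeat a pose let the fingers close. It gives the time, the measured TCP pose, the force and the opening at its end, in the units of the state.
- readout.get_obs(): the state, without advancing time (a new reading comes with each control period).
- grab_frame(name): name is "side" or "top"; returns a dict with "pixels" (420x560x3 uint8, red, green, blue), "fx", "fy", "cx", "cy" (pixels), "rvec" (rotation vector, rad) and "tvec" (3), from world to camera coordinates, as OpenCV has them. Camera axes: x right, y down, z forward; pixel columns grow to the right and rows downward; lengths in m; the calibration is good to about 2 mm. A picture is of the moment at which its call begins. There is no depth.
- workorder.hand_in(): hands the job in, once; it reports no verdict.
The state is a dict: "clock": time; "joints": joint angles; "qvel": joint speeds; "tau": joint torques, N m; "tcp_pos": TCP position; "orientation": TCP orientation; "contact_force": force on the tool from outside, world axes, zero at the start; "moment": the same for the moment, N m; "grip_width": finger opening in m.
Only numpy, scipy, OpenCV 4.12 (cv2) and the standard library are available. Lean on these libraries where they do the work, as an engineer would, in place of code of your own. Each camera call takes 0.05 s, during which the arm holds its last target.

## Working session

There is one attempt and no reset: what is moved stays moved. The work goes in short steps, Python scripts to look and compute and a shell command to move; the robot and the scene stay as the last step left them, time stands still between calls to the robot, and variables do not carry over. Pictures are saved under pics/ and viewed, and the job is handed in when it is done.

```bash
mkdir -p pics; ls
python3 - <<'E'
from bench import readout, grab_frame, r
import cv2
o=readout.get_obs()
print({k:o[k] for k in ('clock','joints','tcp_pos','orientation','contact_force','grip_width')}, r.grip_depth)
for n in ('side','top'):
    f=grab_frame(n); cv2.imwrite(f'pics/{n}0.png',cv2.resize(f['pixels'][:,:,::-1],(800,600),interpolation=cv2.INTER_CUBIC))
    print(n,f['fx'],f['fy'],f['cx'],f['cy'],f['rvec'],f['tvec'])
E
```

```text
pics
{'clock': 0.0, 'joints': array([-1.3260941 ,  0.47780434,  0.02231332,  1.5564513 , -0.01150788,
        1.10931712, -0.08309714]), 'tcp_pos': array([0.23302171, 0.63286389, 0.23032244]), 'orientation': array([ 2.57581587e+00,  1.79652865e+00, -2.27402640e-03]), 'contact_force': array([-0.42491513,  0.29257882, -0.72161056]), 'grip_width': 0.085350014328161} 0.0187
side 507.56916927344565 507.56916927344565 277.6379501967443 213.20884998344945 [ 0.65987742 -2.82210524  0.84863392] [0.47753432 0.19836293 0.94051049]
top 438.62376384641084 438.62376384641084 294.0140359076317 212.8202939814314 [ 2.20096585 -2.18210327  0.11515569] [-0.01049532  0.50977354  1.05336446]
```

View pics/side0.png

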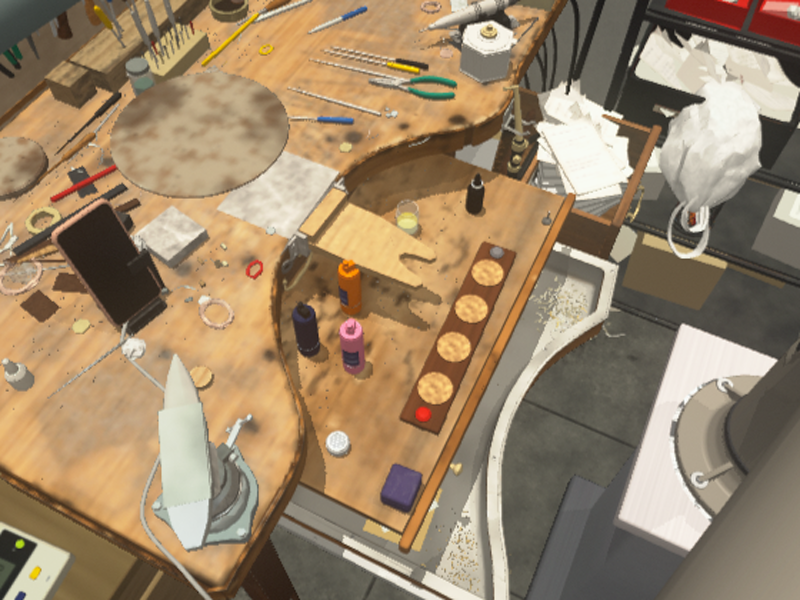

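View pics/top0.png

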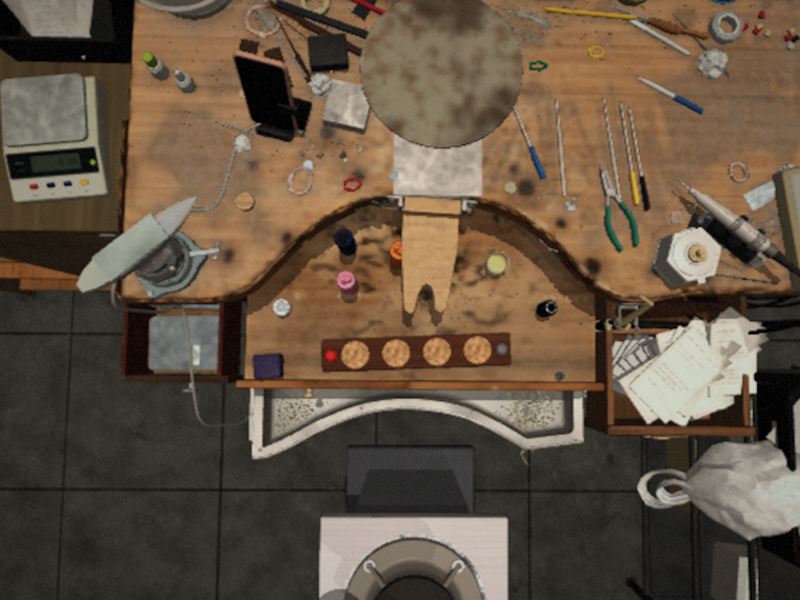

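```bash
cat > h.py <<'E'
import numpy as np, cv2
from bench import readout, grab_frame, r
def P(f,X):
    K=np.array([[f['fx'],0,f['cx']],[0,f['fy'],f['cy']],[0,0,1]])
    return cv2.projectPoints(np.array(X,float).reshape(-1,3),np.array(f['rvec'],float),np.array(f['tvec'],float),K,None)[0].reshape(-1,2)
def U(f,uv,z):
    R=cv2.Rodrigues(np.array(f['rvec'],float))[0];t=np.array(f['tvec'],float)
    d=R.T@np.array([(uv[0]-f['cx'])/f['fx'],(uv[1]-f['cy'])/f['fy'],1]);c=-R.T@t
    return c+d*(z-c[2])/d[2]
def crop(f,x0,y0,w,h,s,name,grid=10):
    im=f['pixels'][y0:y0+h,x0:x0+w,::-1]
    im=cv2.resize(im,(w*s,h*s),interpolation=cv2.INTER_CUBIC)
    for x in range((x0//grid+1)*grid,x0+w,grid):
        cv2.line(im,((x-x0)*s,0),((x-x0)*s,6),(255,255,255),1); cv2.putText(im,str(x),((x-x0)*s-10,16),0,.35,(255,255,255),1)
    for y in range((y0//grid+1)*grid,y0+h,grid):
        cv2.line(im,(0,(y-y0)*s),(6,(y-y0)*s),(255,255,255),1); cv2.putText(im,str(y),(8,(y-y0)*s+4),0,.35,(255,255,255),1)
    cv2.imwrite('pics/'+name,im)
E
python3 - <<'E'
from h import *
o=readout.get_obs()
f=grab_frame('top'); print(P(f,[o['tcp_pos'],[0,0,0]]))
R=cv2.Rodrigues(np.array(f['rvec']))[0];print(-R.T@f['tvec'])
crop(f,170,135,260,135,3,'t1.png')
g=grab_frame('side'); print(P(g,[o['tcp_pos'],[0,0,0]]))
R=cv2.Rodrigues(np.array(g['rvec']))[0];print(-R.T@g['tvec'])
crop(g,190,120,220,240,3,'s1.png')
# red / grey button
for n,im in(('t',f),('s',g)):
    p=im['pixels'].astype(int); 
    print(n,[U(im,x,0) for x in [((331,356)[0]*.7,356*.7)]] if n=='t' else '')
print(U(f,(245*.7,375*.7),0),U(f,(600*.7,375*.7),0))
E
```

```text
[[-42.98373047 346.8295008 ]
 [289.64375643 425.09135518]]
[0.42294849 0.01940937 1.09100584]
[[268.60921154 688.94680215]
 [535.35086272 320.26018816]]
[0.2807635  0.52950608 0.89036062]
t [array([0.41986343, 0.14672947, 0.        ])]
s 
[0.3861866  0.29354115 0.        ] [ 0.39039088 -0.32145069  0.        ]
```

View pics/t1.png

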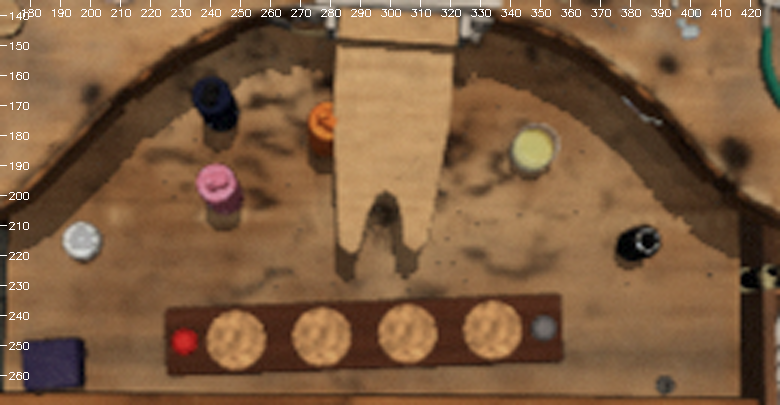

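View pics/s1.png

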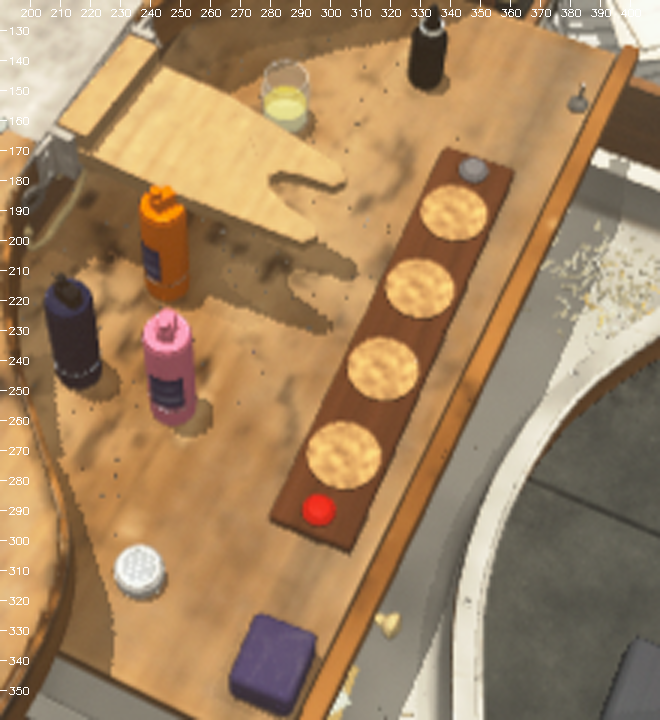

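```bash
cat > fit.py <<'E'
from h import *
f=grab_frame('top');g=grab_frame('side')
def show(n,d):
    print(n,*[f"{k}:{np.round(v[:2]*1000,1)}" for k,v in d.items()])
show('tin',dict(t=U(f,(197.5,215),.019),s=U(g,(236.8,308.5),.019)))
show('jar',dict(t=U(f,(348,184),.048),s=U(g,(285,147),.048)))
show('bot',dict(t=U(f,(385.5,215),.079)))
show('can',dict(t=U(f,(241,168),.1)))
show('butR',dict(t=U(f,(231.5,248.5),.018),s=U(g,(296.3,289.5),.018)))
show('butG',dict(t=U(f,(351.5,244),.018),s=U(g,(347.8,176.3),.018)))
for k,a,b in(('A',(248.5,248),(304.5,271.5)),('B',(277.2,247),(317.5,242.5)),('C',(306,246),(330,216)),('D',(334.3,245),(341.2,190.7))):
    show(k,dict(t=U(f,a,.013),s=U(g,b,.013)))
crop(f,225,150,65,80,9,'t2.png',5); crop(f,330,160,70,65,9,'t3.png',5)
crop(g,200,180,70,85,8,'s2.png',5); crop(g,270,110,80,60,9,'s3.png',5)
E
python3 fit.py
```

```text
tin t:[502.4 229.2] s:[501.6 231.8]
jar t:[ 578.5 -134.9] s:[ 580.2 -133.3]
bot t:[ 502.1 -217.6]
can t:[604.7 117.4]
butR t:[421.6 145.1] s:[420.3 148.6]
butG t:[ 434.8 -147.6] s:[ 433.3 -142.9]
A t:[423.1 104.3] s:[422.9 105.2]
B t:[426.1  34.3] s:[426.4  35. ]
C t:[429.1 -36.3] s:[428.7 -34.3]
D t:[ 432.1 -105.9] s:[ 432.4 -104.5]
```

```bash
cd pics; python3 -c "
import cv2,numpy as np
a=[cv2.imread(x) for x in('t2.png','t3.png','s2.png','s3.png')]
h=720
c=np.zeros((1400,1400,3),np.uint8)
" ; echo
```

```text
(no output)
```

View pics/t2.png

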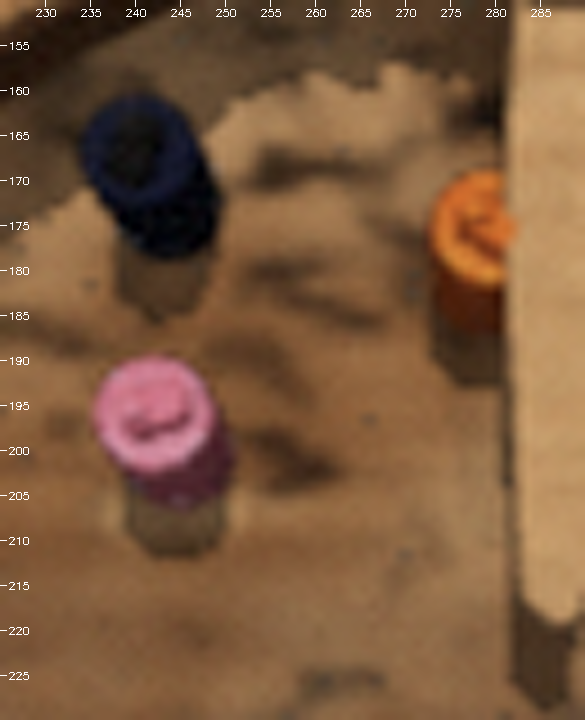

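View pics/t3.png

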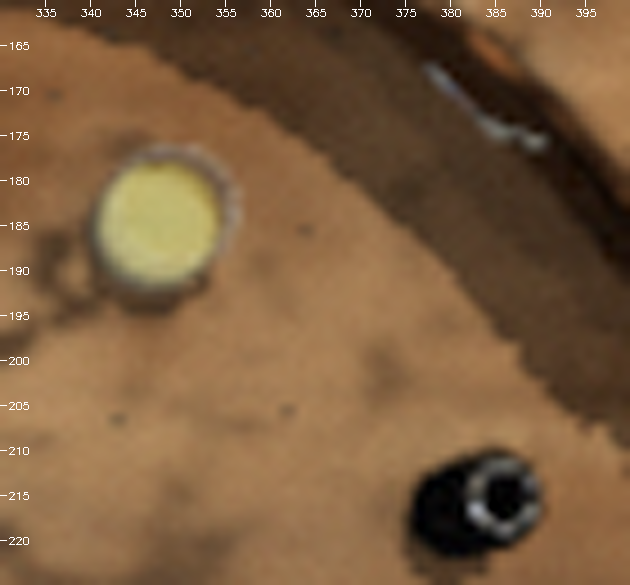

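View pics/s2.png

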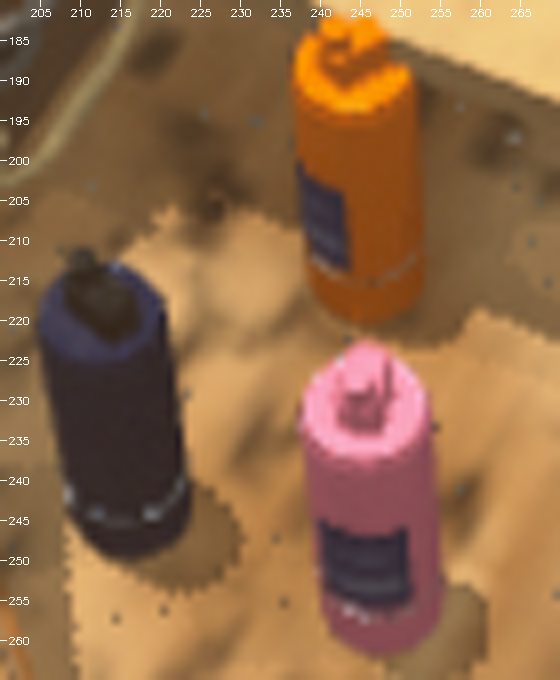

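View pics/s3.png

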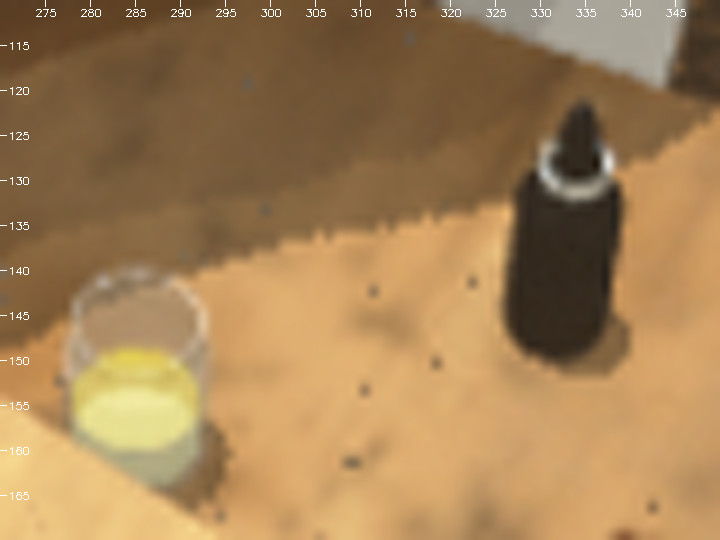

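```bash
cat > ov.py <<'E'
from h import *
f=grab_frame('top');g=grab_frame('side')
def show(n,d):
    print(n,*[f"{k}:{np.round(v[:2]*1000,1)}" for k,v in d.items()])
show('can',dict(t=U(f,(240,166.5),.09),tb=U(f,(243.2,172),0),s=U(g,(212.5,218.5),.09)))
show('bot',dict(t=U(f,(386.3,214.8),.079),tb=U(f,(381,216.5),0),s=U(g,(334.2,121.5),.079)))
show('jar',dict(t=U(f,(348.7,183.8),.048),s=U(g,(285.5,147),.048)))
obj={'tin':(.502,.2305,[(0,.0155),(.019,.0155)]),'jar':(.579,-.1345,[(0,.0185),(.048,.0185)]),
'bot':(.5015,-.2175,[(0,.0135),(.05,.0135),(.079,.001)]),'can':(.6045,.118,[(0,.016),(.09,.016),(.111,.002)])}
pads=[(.4230,.1047),(.4262,.0346),(.4289,-.0353),(.4322,-.1052)]
th=np.linspace(0,2*np.pi,60)
def ov(im,x0,y0,w,h,s,name):
    o=cv2.resize(im['pixels'][y0:y0+h,x0:x0+w,::-1],(w*s,h*s),interpolation=cv2.INTER_CUBIC)
    def c(x,y,z,rr):
        p=P(im,[[x+rr*np.cos(a),y+rr*np.sin(a),z] for a in th])
        q=((p+.5-[x0,y0])*s*16).astype(int)
        cv2.polylines(o,[q.reshape(-1,1,2)],True,(0,255,0),1,cv2.LINE_AA,4)
    for x,y,L in obj.values():
        for z,rr in L: c(x,y,z,rr)
    for x,y in pads: c(x,y,.013,.024)
    cv2.imwrite('pics/'+name,o)
ov(f,180,150,220,115,4,'ot.png') if 0 else None
ov(f,185,150,110,115,6,'ot1.png');ov(f,295,150,105,115,6,'ot2.png')
ov(g,200,180,130,140,5,'os1.png');ov(g,270,110,110,130,5,'os2.png')
E
python3 ov.py
```

```text
can t:[610.1 120.8] tb:[613.  121.7] s:[610.6 118.6]
bot t:[ 502.6 -219.5] tb:[ 504.4 -224.8] s:[ 505.  -222.3]
jar t:[ 579.  -136.6] s:[ 579.2 -133.8]
```

View pics/ot1.png

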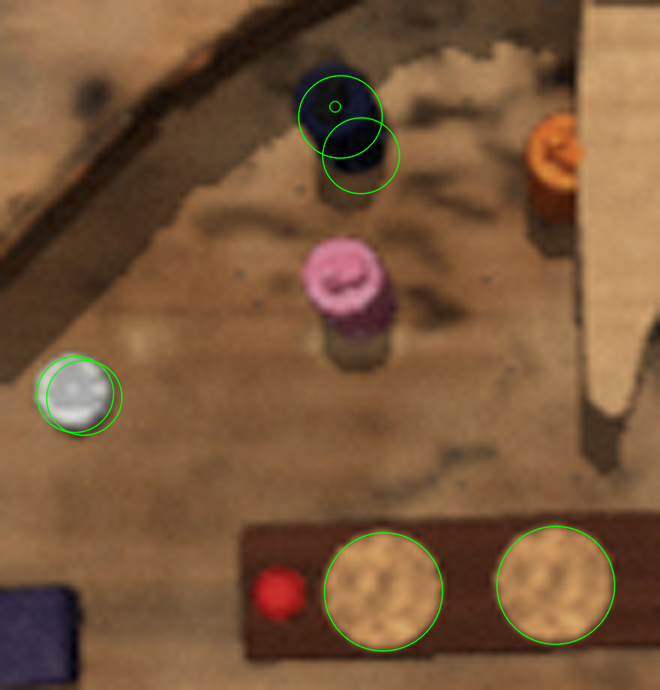

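View pics/ot2.png

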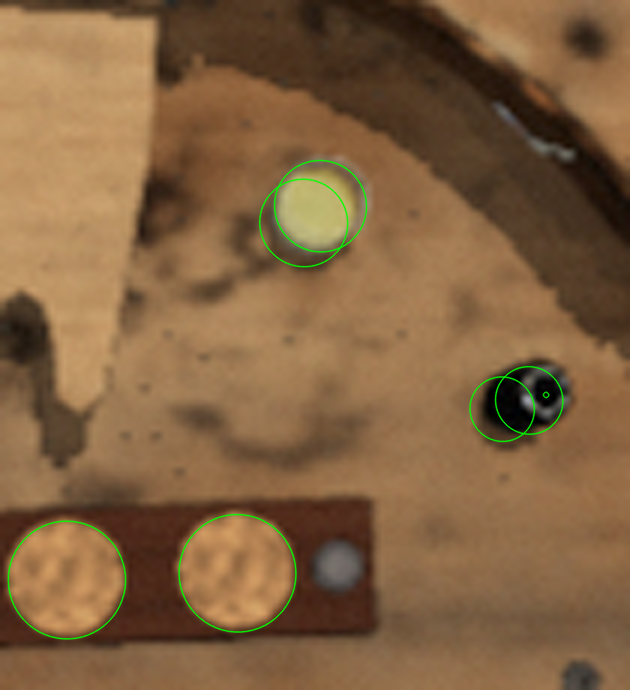

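View pics/os1.png

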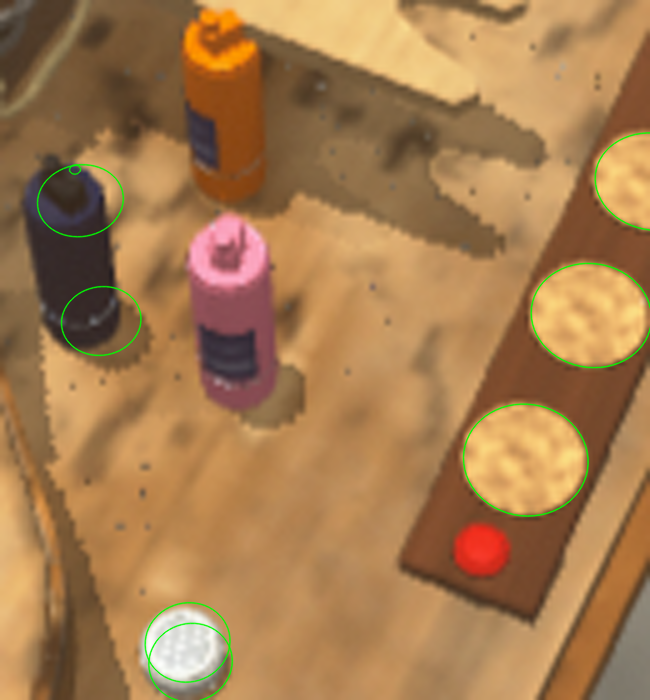

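View pics/os2.png

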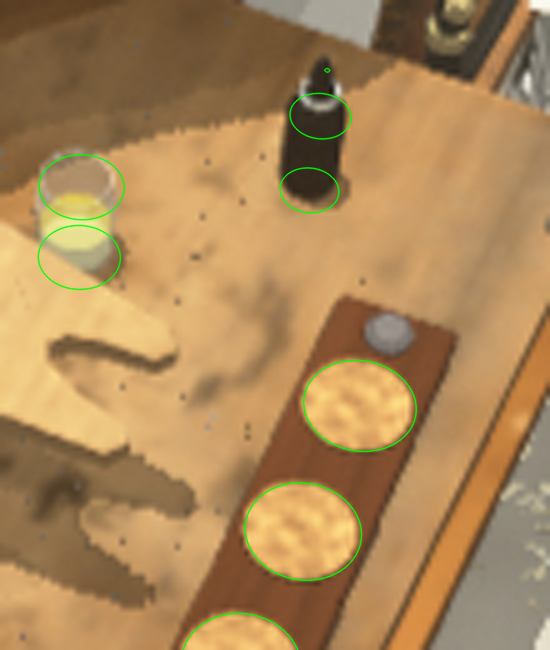

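```bash
sed -i "s/'jar':(.579,-.1345/'jar':(.5805,-.135/;s/'bot':(.5015,-.2175/'bot':(.5045,-.222/;s/'can':(.6045,.118/'can':(.612,.1205/;s/'tin':(.502,.2305/'tin':(.502,.231/" ov.py
sed -i "s/^ov(f,185.*/ov(f,225,150,40,40,9,'a.png');ov(f,330,165,65,65,9,'b.png')/;s/^ov(g,200.*/ov(g,200,205,35,55,8,'c.png');ov(g,270,110,80,60,8,'d.png')/" ov.py
cat >> ov.py <<'E'
a=[cv2.imread(f'pics/{k}.png') for k in 'abcd']
W=np.zeros((600,1040,3),np.uint8)[:, :]
W=np.zeros((1080,1020,3),np.uint8)
W[:360,:360]=a[0];W[:585,400:985]=a[1];W[600:1040,:280]=a[2];W[600:1080,330:970]=a[3]
cv2.imwrite('pics/mix.png',cv2.resize(W,(567,600),interpolation=cv2.INTER_AREA))
E
python3 ov.py
```

```text
can t:[610.1 120.8] tb:[613.  121.7] s:[610.6 118.6]
bot t:[ 502.6 -219.5] tb:[ 504.4 -224.8] s:[ 505.  -222.3]
jar t:[ 579.  -136.6] s:[ 579.2 -133.8]
```

View pics/mix.png

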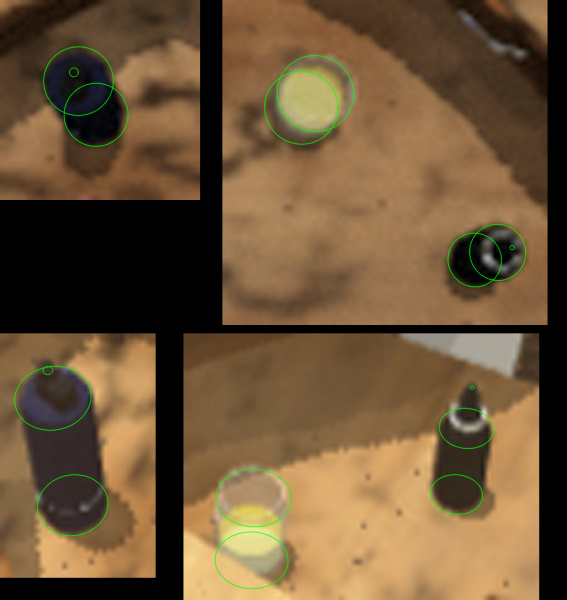

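Run:
```python
from h import *
f=grab_frame('top');g=grab_frame('side')
crop(f,80,135,180,140,4,'t5.png')
crop(f,260,135,180,140,4,'t6.png')
```

```text
(no output)
```

View pics/t5.png

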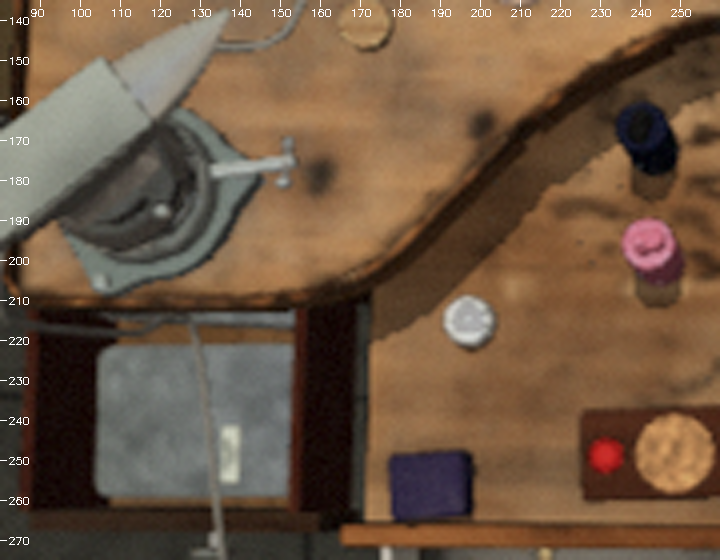

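View pics/t6.png

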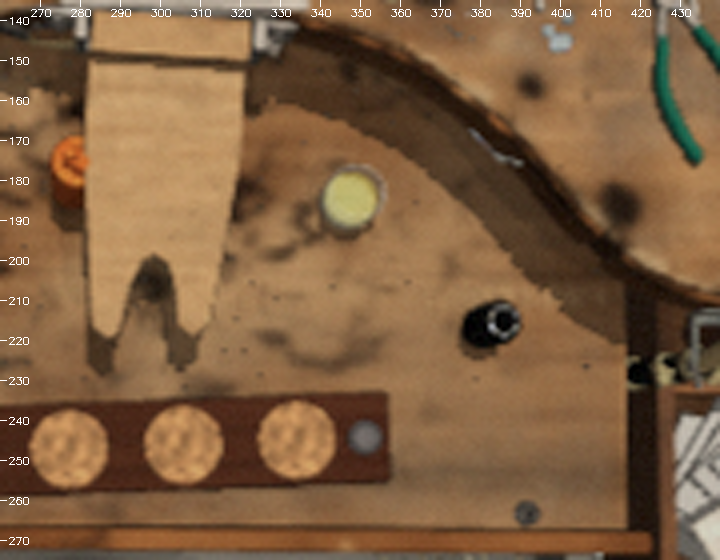

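Run:
```python
from h import *
f=grab_frame('top')
obj={'tin':(.502,.231),'jar':(.5805,-.135),'bot':(.5045,-.222),'can':(.612,.1205)}
pts=[(170,209),(178,205),(190,192),(200,178),(215,163),(230,152),(245,145),(345,145),(365,153),(385,168),(400,185),(415,200)]
E=[U(f,p,.12)[:2] for p in pts]; print(np.round(E,3))
for k,v in obj.items():
    d=[np.linalg.norm(e-v) for e in E];i=np.argmin(d);print(k,round(d[i],3),np.round(E[i]-v,3))
print('pin',[np.round(U(f,p,.13),3) for p in((281,160),(284,218),(318,218),(320,160))])
print('anvil .2',[np.round(U(f,p,.2),3) for p in((137,138),(80,200),(145,180))],'foot',U(f,(110,208),.12),'wall',U(f,(171,212),.1),U(f,(416,225),.1))
print('pink',U(f,(241.5,195),.09),'purple',U(f,(186.5,255),.032))
```

```text
[[ 0.508  0.27 ]
 [ 0.517  0.253]
 [ 0.546  0.227]
 [ 0.577  0.206]
 [ 0.612  0.174]
 [ 0.637  0.141]
 [ 0.653  0.107]
 [ 0.656 -0.118]
 [ 0.639 -0.163]
 [ 0.605 -0.208]
 [ 0.567 -0.241]
 [ 0.533 -0.275]]
tin 0.026 [0.015 0.022]
jar 0.065 [ 0.058 -0.028]
bot 0.06 [ 0.029 -0.053]
can 0.032 [0.025 0.02 ]
pin [array([0.618, 0.026, 0.13 ]), array([0.489, 0.018, 0.13 ]), array([ 0.49 , -0.056,  0.13 ]), array([ 0.619, -0.06 ,  0.13 ])]
anvil .2 [array([0.646, 0.321, 0.2  ]), array([0.517, 0.431, 0.2  ]), array([0.559, 0.302, 0.2  ])] foot [0.50854056 0.40145251 0.12      ] wall [0.50260263 0.27292778 0.1       ] [ 0.47824354 -0.28236625  0.1       ]
pink [0.54402677 0.11620243 0.09      ] purple [0.40532551 0.25041727 0.032     ]
```

Shortest goes by the red button, which is on the left (top px 231,248). So tin → A, jar → B, black bottle → C, canister → D.

Candidates for the canister, with top-view pixels:
- **Dark blue:** (241,168). Chosen, and checked in crops t2 and s2.
- **Orange:** (277,175). Look-alike.
- **Pink:** (242,195). Look-alike.

The tin and canister stand close to the 0.12 m bench edge, so I'll grasp both with the gripper leaning away from it.

```bash
cat > go.py <<'E'
import sys
from h import *
from scipy.spatial.transform import Rotation as Ro
# go.py x y z xyawdeg tiltdeg  -> body leans toward L = xyaw-90deg
def tgt(yaw,t):
    a=np.radians(yaw);L=np.array([np.cos(a-np.pi/2),np.sin(a-np.pi/2),0]);t=np.radians(t)
    z=-np.array([0,0,1])*np.cos(t)-L*np.sin(t);x=np.array([np.cos(a),np.sin(a),0])
    return np.column_stack([x,np.cross(z,x),z])
o=readout.get_obs();R0=Ro.from_rotvec(o['orientation']).as_matrix()
print('now',round(o['clock'],2),np.round(o['tcp_pos']*1000,1),'x yaw',round(np.degrees(np.arctan2(R0[1,0],R0[0,0])),1),'z',np.round(R0[:,2],3),'w',round(o['grip_width']*1000,1),'F',np.round(o['contact_force'],1))
print('q',np.round(o['joints'],2))
for a in sys.argv[1:]:
    v=[float(k) for k in a.split(',')]
    R=tgt(v[3],v[4]); d=R0.T@(np.array(v[:3])-o['tcp_pos'])*1000
    print(a,'->',np.round(d,1),np.round(Ro.from_matrix(R0.T@R).as_rotvec(degrees=True),1))
E
python3 go.py .35,.38,.26,20,0 .44,.21,.24,-48.7,22 .502,.231,.10,-48.7,22
```

```text
now 0.65 [233.2 633.5 231.3] x yaw 69.8 z [-0.  0. -1.] w 85.4 F [-0.2  0.1  0.1]
q [-1.33  0.48  0.02  1.56 -0.01  1.11 -0.08]
.35,.38,.26,20,0 -> [-197.5  197.2  -28.7] [-0.  -0.  49.8]
.44,.21,.24,-48.7,22 -> [-325.9  340.4   -8.7] [ 13.5  22.7 116.8]
.502,.231,.10,-48.7,22 -> [-284.8  391.3  131.3] [ 13.5  22.7 116.8]
```

```bash
python3 -m handwheel '-50 50 -20 0 0 10 85; -100 100 -29 0 0 20 85; -150 150 -29 0 0 30 85; -198 197 -29 0 0 40 85; -198 197 -29 0 0 50 60; -198 197 -29 0 0 50 60'; python3 go.py .44,.21,.24,-48.7,22 .502,.231,.10,-48.7,22
```

```text
clock: 1.4
tcp_pos: [0.3513, 0.3769, 0.2608]
orientation: [-3.096, -0.531, -0.001]
contact_force: [-0.2, 1.1, 0.5]
grip_width: 0.0603
now 1.4 [351.3 376.9 260.8] x yaw 19.4 z [ 0.001  0.    -1.   ] w 60.3 F [-0.2  1.1  0.5]
q [-1.17  0.18  0.26  1.91 -0.05  1.05 -0.55]
.44,.21,.24,-48.7,22 -> [ 28.1 186.9  20.8] [19.3 13.  67.3]
.502,.231,.10,-48.7,22 -> [ 93.4 187.8 160.9] [19.3 13.  67.3]
```

```bash
python3 -m handwheel '5 40 5 3 2 10 60; 10 80 10 6 4 20 60; 15 120 15 9 6 30 60; 20 150 20 12 8 40 60; 28 180 20 15 10 50 60; 28 187 20 18 12 60 60; 28 187 20 19 13 67 60; 28 187 20 19 13 67 60'; python3 go.py .502,.231,.10,-48.7,22 .502,.231,.03,-48.7,22  .502,.231,.007,-48.7,22
```

```text
clock: 2.4
tcp_pos: [0.4387, 0.2142, 0.2405]
orientation: [-2.549, 1.13, -0.221]
contact_force: [-0.2, 0.6, 0.1]
grip_width: 0.0601
now 2.4 [438.7 214.2 240.5] x yaw -47.8 z [ 0.277  0.246 -0.929] w 60.1 F [-0.2  0.6  0.1]
q [-0.97 -0.05  0.43  2.26 -0.1   0.56 -1.3 ]
.502,.231,.10,-48.7,22 -> [ 29.5  -2.  152.1] [0.3 0.1 0.9]
.502,.231,.03,-48.7,22 -> [ 29.3  23.9 217.2] [0.3 0.1 0.9]
.502,.231,.007,-48.7,22 -> [ 29.2  32.4 238.5] [0.3 0.1 0.9]
```

```bash
python3 go.py .502,.231,.09,-38,28
```

```text
now 2.4 [438.7 214.2 240.5] x yaw -47.8 z [ 0.277  0.246 -0.929] w 60.1 F [-0.2  0.6  0.1]
q [-0.97 -0.05  0.43  2.26 -0.1   0.56 -1.3 ]
.502,.231,.09,-38,28 -> [ 29.5   1.7 161.4] [ 6.3 -4.3 -8.9]
```

```bash
python3 -m handwheel '10 1 50 3 -2 -4 50; 20 1 100 6 -4 -9 42; 30 2 140 6 -4 -9 42; 30 2 161 6 -4 -9 42; 30 2 161 6 -4 -9 42'; python3 go.py .502,.231,.04,-38,28 .502,.231,.009,-38,28
python3 - <<'E'
from h import *
f=grab_frame('top');g=grab_frame('side')
crop(f,150,160,100,110,5,'t7.png'); crop(g,170,250,130,110,5,'s7.png')
E
```

```text
clock: 3.02
tcp_pos: [0.4977, 0.2343, 0.1062]
orientation: [-2.53, 0.864, -0.222]
contact_force: [0.7, 1.6, 0.3]
grip_width: 0.042
now 3.02 [497.7 234.3 106.2] x yaw -37.8 z [ 0.291  0.367 -0.884] w 42.0 F [0.7 1.6 0.3]
q [-0.53  0.32  0.12  2.29 -1.24  0.27  0.09]
.502,.231,.04,-38,28 -> [ 5.  31.  58.5] [ 0.1 -0.2  0.3]
.502,.231,.009,-38,28 -> [ 4.9 45.5 85.9] [ 0.1 -0.2  0.3]
```

View pics/t7.png

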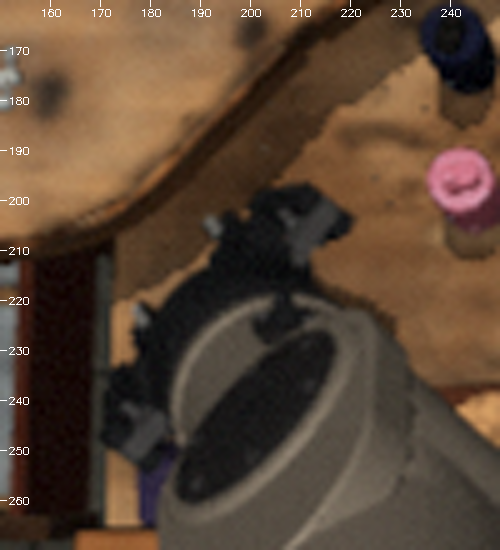

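View pics/s7.png

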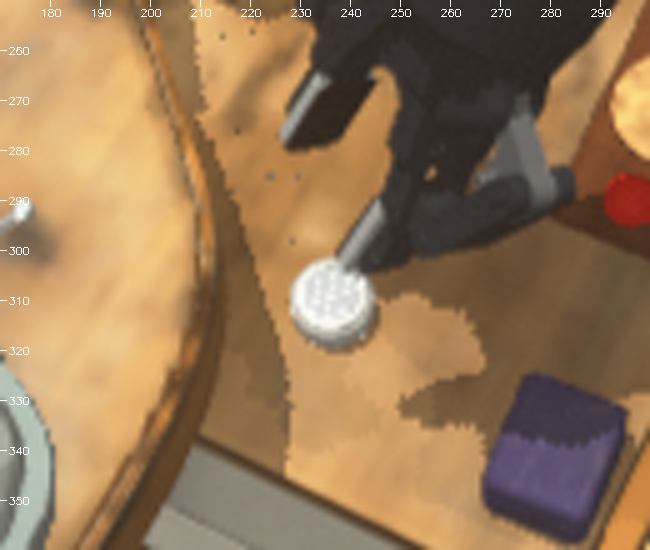

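```bash
python3 -m handwheel '3 15 30 0 0 0 42; 5 31 58 0 0 0 42; 5 31 58 0 0 0 42; 5 31 58 0 0 0 42';  python3 go.py .502,.231,.009,-38,28
```

```text
clock: 3.62
tcp_pos: [0.5078, 0.2278, 0.0552]
orientation: [-2.545, 0.87, -0.194]
contact_force: [-0.6, 0.4, -0.1]
grip_width: 0.0421
now 3.62 [507.8 227.8  55.2] x yaw -37.6 z [ 0.268  0.362 -0.893] w 42.1 F [-0.6  0.4 -0.1]
q [-0.27  0.45 -0.15  2.26 -1.36  0.17  0.27]
.502,.231,.009,-38,28 -> [-6.1 21.7 40.9] [1.2 0.7 0.1]
```

```bash
python3 go.py .498,.226,.050,-40,16
```

```text
now 3.62 [507.8 227.8  55.2] x yaw -37.6 z [ 0.268  0.362 -0.893] w 42.1 F [-0.6  0.4 -0.1]
q [-0.27  0.45 -0.15  2.26 -1.36  0.17  0.27]
.498,.226,.050,-40,16 -> [-6.6  9.   1.4] [-10.8   1.4   2. ]
```

```bash
python3 -m handwheel '-3 5 0 -5 1 1 42; -7 9 1 -11 1 2 42; -7 9 1 -11 1 2 42; -7 9 1 -11 1 2 42';  python3 go.py .498,.226,.025,-40,16 .498,.226,.006,-40,16
python3 - <<'E'
from h import *
g=grab_frame('side')
crop(g,170,250,130,110,5,'s8.png')
E
```

```text
clock: 4.12
tcp_pos: [0.4973, 0.2279, 0.0508]
orientation: [-2.706, 0.977, -0.128]
contact_force: [0.2, 0.1, -0.4]
grip_width: 0.0418
now 4.12 [497.3 227.9  50.8] x yaw -39.7 z [ 0.17   0.213 -0.962] w 41.8 F [ 0.2  0.1 -0.4]
q [-0.79  0.47  0.38  2.2  -0.89  0.37 -0.34]
.498,.226,.025,-40,16 -> [ 1.9  8.  24.5] [0.2 0.4 0.2]
.498,.226,.006,-40,16 -> [ 2.  13.2 42.8] [0.2 0.4 0.2]
```

View pics/s8.png

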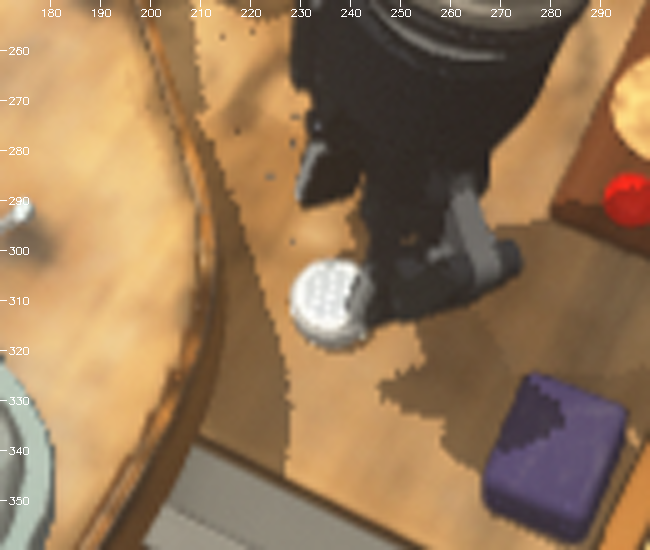

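```bash
python3 -m handwheel '2 4 12 0 0 0 42; 2 8 24 0 0 0 42; 2 11 34 0 0 0 42; 2 13 41 0 0 0 42; 2 13 42 0 0 0 42; 2 13 42 0 0 0 42';  python3 go.py .498,.226,.006,-40,16
python3 - <<'E'
from h import *
g=grab_frame('side')
crop(g,170,250,130,110,5,'s9.png')
f=grab_frame('top');crop(f,150,160,100,110,5,'t9.png');
E
```

```text
clock: 4.92
tcp_pos: [0.498, 0.2231, 0.0054]
orientation: [-2.705, 0.985, -0.126]
contact_force: [0.1, 0.7, 0.7]
grip_width: 0.0418
now 4.92 [498.  223.1   5.4] x yaw -40.0 z [ 0.168  0.212 -0.963] w 41.8 F [0.1 0.7 0.7]
q [-0.65  0.55  0.22  2.21 -1.02  0.27 -0.2 ]
.498,.226,.006,-40,16 -> [-1.9 -2.2  0. ] [ 0.3  0.4 -0.1]
```

View pics/s9.png

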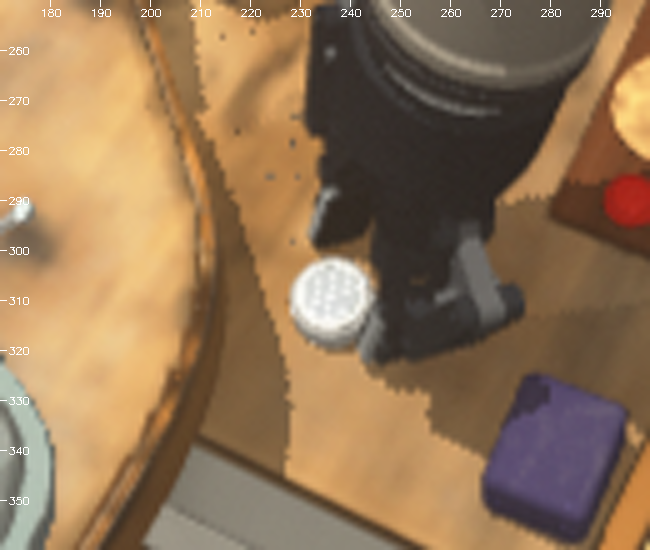

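View pics/t9.png

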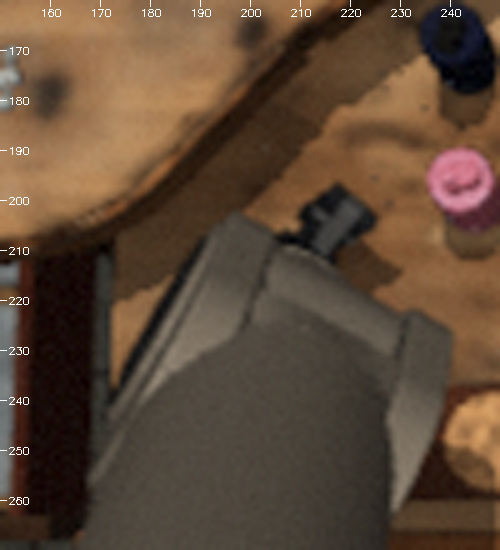

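```bash
python3 go.py .5005,.228,.006,-40,16
```

```text
now 5.03 [498.  223.4   5.5] x yaw -39.9 z [ 0.168  0.212 -0.963] w 41.8 F [-0.2  0.3 -0.6]
q [-0.65  0.55  0.22  2.21 -1.02  0.27 -0.2 ]
.5005,.228,.006,-40,16 -> [-1.1 -5.1  0.9] [ 0.3  0.4 -0.1]
```

```bash
python3 -m handwheel '-1 -3 0.5 0 0 0 42; -1 -6 1 0 0 0 42; -1 -6 1 0 0 0 42; -1 -6 1 0 0 0 25; -1 -6 1 0 0 0 25; -1 -6 1 0 0 0 25; -1 -6 1 0 0 0 25; -1 -6 1 0 0 0 25' 25;  python3 go.py
python3 - <<'E'
from h import *
g=grab_frame('side')
crop(g,170,250,130,110,5,'s10.png')
E
```

```text
clock: 6.02
tcp_pos: [0.5009, 0.2287, 0.0059]
orientation: [-2.706, 0.985, -0.125]
contact_force: [-1.7, -0.5, 5.9]
grip_width: 0.0288
now 6.03 [500.9 228.7   5.9] x yaw -39.9 z [ 0.168  0.212 -0.963] w 28.8 F [-1.7 -0.5  5.9]
q [-0.67  0.55  0.24  2.2  -1.01  0.28 -0.21]
```

View pics/s10.png

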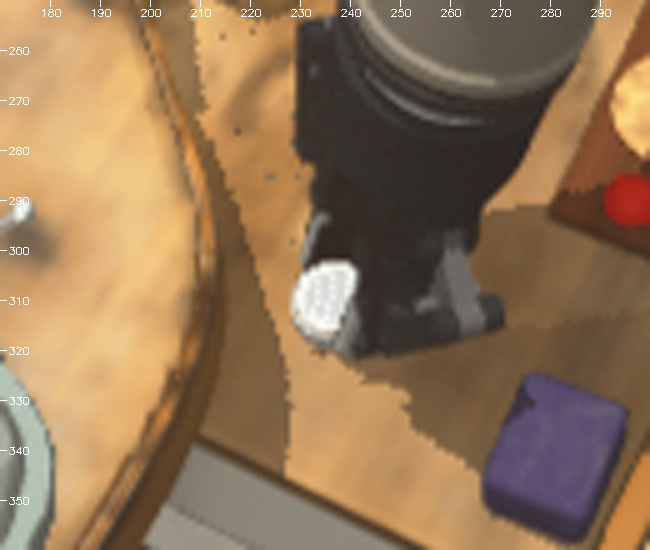

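```bash
python3 -m handwheel '0 -2 -8 0 0 0 25; 0 -4 -16 0 0 0 25; 0 -8 -32 0 0 0 25;  0 -8 -32 0 0 0 25' 35;  python3 go.py
python3 - <<'E'
from h import *
g=grab_frame('side')
crop(g,170,220,130,130,5,'s11.png')
E
```

```text
clock: 6.58
tcp_pos: [0.5013, 0.2281, 0.0399]
orientation: [-2.705, 0.984, -0.128]
contact_force: [0.2, 0.5, -0.4]
grip_width: 0.0275
now 6.58 [501.3 228.1  39.9] x yaw -39.9 z [ 0.17   0.212 -0.962] w 27.5 F [ 0.2  0.5 -0.4]
q [-0.76  0.5   0.36  2.2  -0.92  0.35 -0.31]
```

View pics/s11.png

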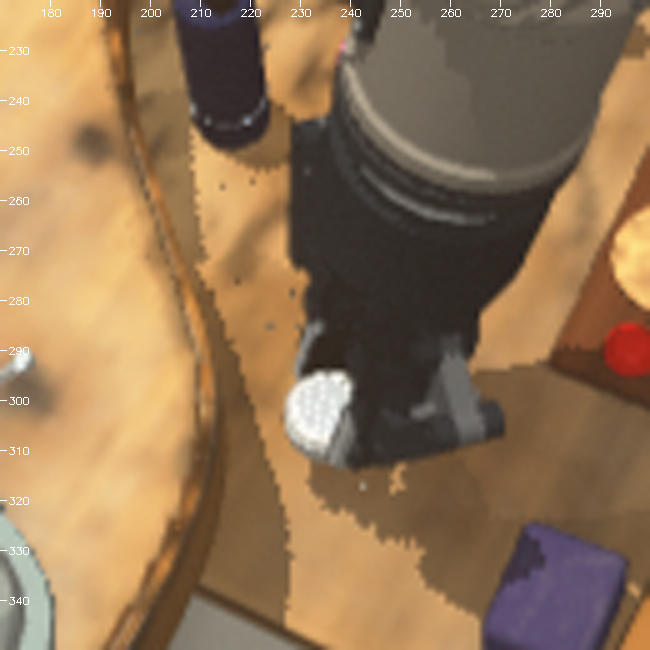

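```bash
python3 go.py .48,.19,.13,-10,16 .455,.14,.14,30,16 .4255,.1047,.10,90,16
```

```text
now 6.62 [500.8 228.   39.3] x yaw -39.9 z [ 0.169  0.212 -0.963] w 27.9 F [-0.6 -0.6 -1. ]
q [-0.76  0.5   0.36  2.2  -0.93  0.35 -0.31]
.48,.19,.13,-10,16 -> [  7.8  16.3 -98.9] [  0.2  -7.8 -28.9]
.455,.14,.14,30,16 -> [  20.7   65.9 -123.4] [  0.  -18.8 -67.3]
.4255,.1047,.10,90,16 -> [ 20.9 121.1 -97.3] [  -0.3  -35.3 -125. ]
```

```bash
python3 -m handwheel '2 4 -25 0 0 0 25; 4 8 -50 0 -1 -5 25; 6 12 -75 0 -4 -13 25; 8 16 -99 0 -6 -22 25; 11 28 -106 0 -8 -29 25; 14 42 -112 0 -11 -38 25; 17 55 -118 0 -13 -47 25; 20 66 -123 0 -15 -56 25; 20 66 -123 0 -19 -67 25;  20 66 -123 0 -19 -67 25' 30;  python3 go.py .4255,.1047,.12,90,16
python3 - <<'E'
from h import *
g=grab_frame('side')
crop(g,190,160,150,130,5,'s12.png')
E
```

```text
clock: 7.88
tcp_pos: [0.4549, 0.1403, 0.1387]
orientation: [-2.773, -0.733, 0.112]
contact_force: [0.8, -0.3, -1.5]
grip_width: 0.0278
now 7.88 [454.9 140.3 138.7] x yaw 29.7 z [-0.142  0.239 -0.96 ] w 27.8 F [ 0.8 -0.3 -1.5]
q [-0.51  0.35  0.32  2.07 -0.49  0.9   0.65]
.4255,.1047,.12,90,16 -> [-43.1  21.   13.6] [ -0.3 -16.4 -58.1]
```

View pics/s12.png

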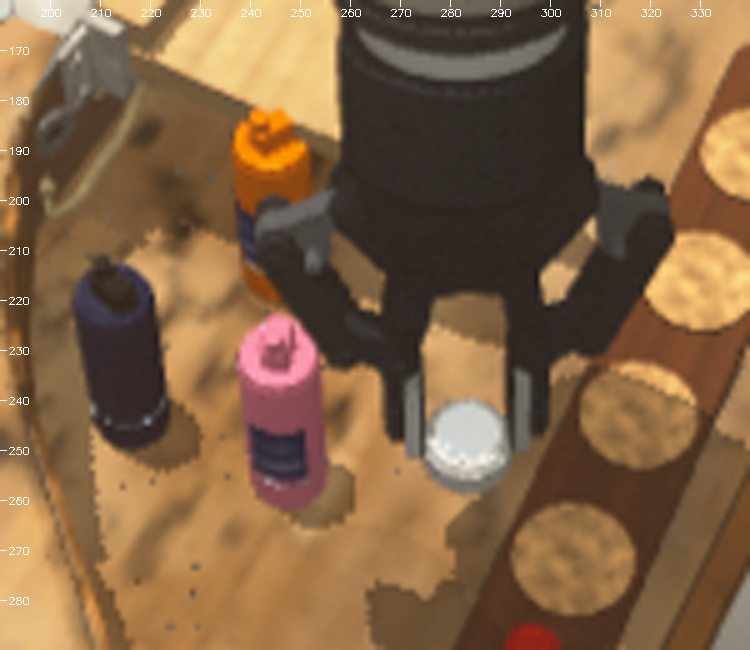

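Run:
```python
from h import *
g=grab_frame('side');o=readout.get_obs();t=o['tcp_pos']
for z in (.148,.150,.152,.154):
    p=U(g,(282.8,246.5),z); d=p-t; print(z,np.round(p*1000,1),np.round(d*1000,1))
print(P(g,[t]))
```

```text
0.148 [453.1 144.2 148. ] [-1.1  4.   9.3]
0.15 [452.6 145.2 150. ] [-1.5  5.  11.3]
0.152 [452.1 146.3 152. ] [-2.   6.  13.3]
0.154 [451.7 147.3 154. ] [-2.5  7.1 15.3]
[[283.15973721 247.14209978]]
```

```bash
python3 -m handwheel '-5 2 2 0 -2 -8 25; -10 5 3 0 -5 -17 25; -17 8 5 0 -7 -25 25; -25 12 8 0 -10 -34 25; -32 16 10 0 -12 -43 25; -38 19 12 0 -15 -52 25; -43 21 13 0 -16 -58 25; -43 21 13 0 -16 -58 25; -43 21 13 0 -16 -58 25' 30;  python3 go.py .4275,.1047,.05,90,16  .4275,.1047,.0195,90,16
python3 - <<'E'
from h import *
g=grab_frame('side')
crop(g,240,190,120,110,6,'s13.png')
E
```

```text
clock: 9.1
tcp_pos: [0.425, 0.1045, 0.1211]
orientation: [-2.072, -2.063, 0.282]
contact_force: [-0.0, 1.4, -0.7]
grip_width: 0.0281
now 9.1 [425.  104.5 121.1] x yaw 89.7 z [-0.276  0.01  -0.961] w 28.1 F [-0.   1.4 -0.7]
q [-0.44  0.39  0.16  2.03 -0.18  1.    1.4 ]
.4275,.1047,.05,90,16 -> [-0.4 22.1 67.7] [-0.  -0.5 -0.2]
.4275,.1047,.0195,90,16 -> [-0.7 30.5 97. ] [-0.  -0.5 -0.2]
```

View pics/s13.png

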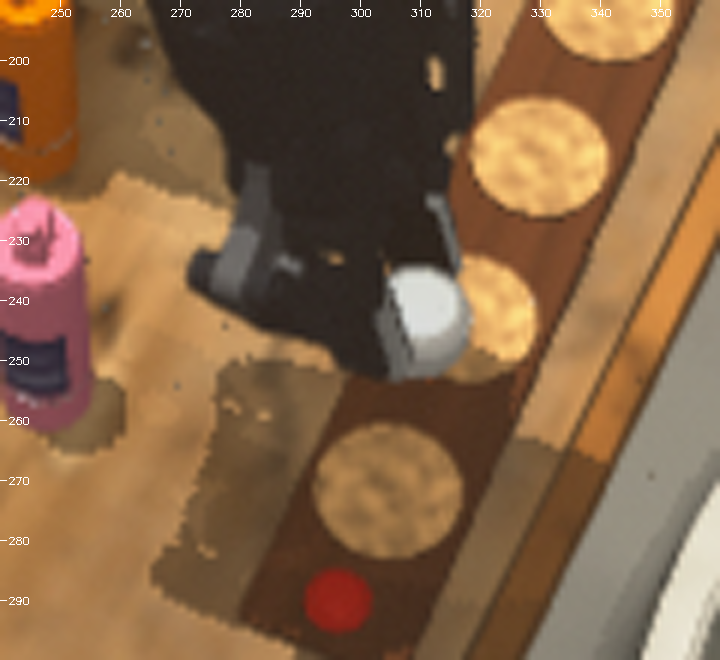

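```bash
python3 -m handwheel '0 8 22 0 0 0 25; 0 15 45 0 0 0 25; -0.5 22 68 0 0 0 25; -0.5 26 82 0 0 0 25; -0.5 26 82 0 0 0 25' 30;  python3 go.py .4275,.1047,.0195,90,16
python3 - <<'E'
from h import *
g=grab_frame('side'); o=readout.get_obs();t=o['tcp_pos']
c=t+np.array([-.0045,0,-.006])
s=8;x0,y0,w,h=270,220,80,80
im=cv2.resize(g['pixels'][y0:y0+h,x0:x0+w,::-1],(w*s,h*s),interpolation=cv2.INTER_CUBIC)
th=np.linspace(0,2*np.pi,60)
for z,col in((0,(0,255,0)),(.019,(0,0,255))):
    p=P(g,[c+[.0155*np.cos(a),.0155*np.sin(a),z] for a in th]); q=((p+.5-[x0,y0])*s).astype(int)
    cv2.polylines(im,[q.reshape(-1,1,2)],True,col,1,cv2.LINE_AA)
cv2.imwrite('pics/s14.png',im)
E
```

```text
clock: 9.78
tcp_pos: [0.4269, 0.1045, 0.0345]
orientation: [-2.069, -2.065, 0.285]
contact_force: [-0.5, 0.3, -0.8]
grip_width: 0.0279
now 9.78 [426.9 104.5  34.5] x yaw 89.8 z [-0.278  0.008 -0.96 ] w 27.9 F [-0.5  0.3 -0.8]
q [-0.42  0.54  0.13  2.06 -0.22  0.82  1.44]
.4275,.1047,.0195,90,16 -> [ 0.1  4.8 14.3] [-0.2 -0.5 -0.1]
```

View pics/s14.png

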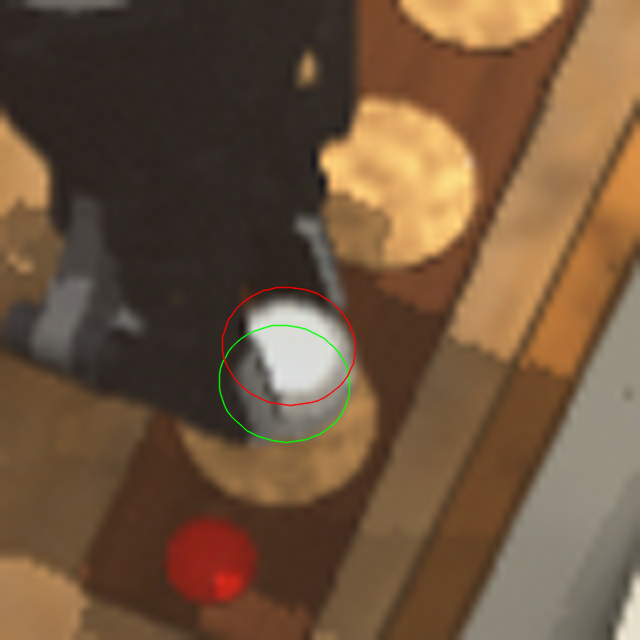

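```bash
python3 -m handwheel '0 1 7 0 0 0 25; 0 3 11 0 0 0 25; 0 3.5 13 0 0 0 25; 0 4 14.5 0 0 0 25; 0 4 14.5 0 0 0 25' 30;  python3 go.py
```

```text
clock: 10.45
tcp_pos: [0.4272, 0.1048, 0.02]
orientation: [-2.069, -2.066, 0.283]
contact_force: [0.4, 0.1, -1.3]
grip_width: 0.0278
now 10.45 [427.2 104.8  20. ] x yaw 89.9 z [-0.277  0.009 -0.961] w 27.8 F [ 0.4  0.1 -1.3]
q [-0.41  0.57  0.13  2.07 -0.22  0.79  1.45]
```

```bash
python3 -m handwheel '0 -0.5 0.5 0 0 0 25; 0 -0.5 1 0 0 0 25; 0 -0.5 1 0 0 0 25' 30;  python3 go.py; python3 -m handwheel '0 0 0.5 0 0 0 25; 0 0 1 0 0 0 25; 0 0 1 0 0 0 25' 30;  python3 go.py
```

```text
clock: 10.82
tcp_pos: [0.4264, 0.1048, 0.0193]
orientation: [-2.069, -2.066, 0.282]
contact_force: [0.7, 0.4, 0.2]
grip_width: 0.0277
now 10.82 [426.4 104.8  19.3] x yaw 89.9 z [-0.277  0.009 -0.961] w 27.7 F [0.7 0.4 0.2]
q [-0.41  0.57  0.13  2.07 -0.22  0.79  1.45]
clock: 11.2
tcp_pos: [0.4264, 0.1049, 0.019]
orientation: [-2.069, -2.066, 0.282]
contact_force: [-0.5, -0.1, 8.9]
grip_width: 0.028
now 11.2 [426.4 104.9  19. ] x yaw 89.9 z [-0.277  0.009 -0.961] w 28.0 F [-0.5 -0.1  8.9]
q [-0.41  0.57  0.13  2.07 -0.22  0.79  1.45]
```

```bash
python3 -m handwheel '0 0 0 0 0 0 34; 0 0 -0.5 0 0 0 42; 0 0 -0.5 0 0 0 44; 0 0 -15 0 0 0 44; 0 0 -40 0 0 0 44; 0 0 -80 0 0 0 44; 0 0 -100 0 0 0 44' 30;  python3 go.py
python3 - <<'E'
from h import *
g=grab_frame('side'); 
s=8;x0,y0,w,h=270,220,80,80
im=cv2.resize(g['pixels'][y0:y0+h,x0:x0+w,::-1],(w*s,h*s),interpolation=cv2.INTER_CUBIC)
th=np.linspace(0,2*np.pi,60);c=np.array([.423,.1047,.013])
for z,col in((0,(0,255,0)),(.019,(0,0,255))):
    p=P(g,[c+[.0155*np.cos(a),.0155*np.sin(a),z] for a in th]); q=((p+.5-[x0,y0])*s).astype(int)
    cv2.polylines(im,[q.reshape(-1,1,2)],True,col,1,cv2.LINE_AA)
cv2.imwrite('pics/s15.png',im)
E
```

```text
clock: 12.08
tcp_pos: [0.4556, 0.104, 0.1171]
orientation: [-2.071, -2.067, 0.278]
contact_force: [0.0, 0.2, 0.2]
grip_width: 0.0439
now 12.07 [455.6 104.  117.1] x yaw 89.8 z [-0.273  0.01  -0.962] w 43.9 F [0.  0.2 0.2]
q [-0.43  0.44  0.17  1.97 -0.18  1.01  1.42]
```

View pics/s15.png

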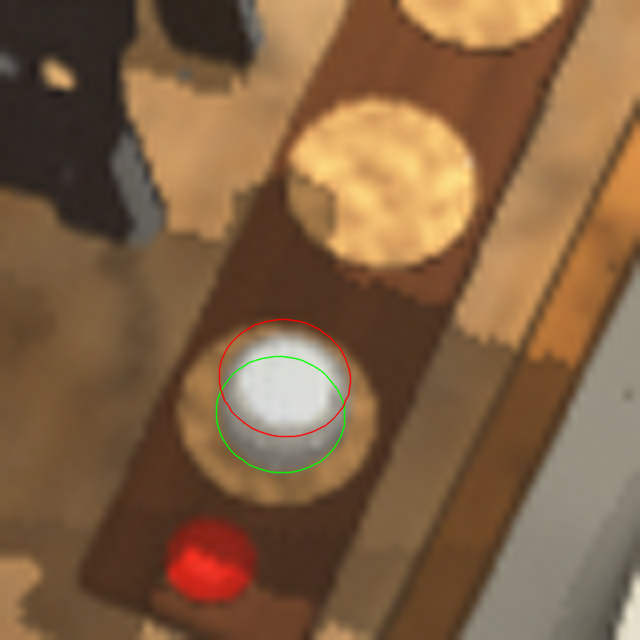

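```bash
python3 go.py .47,.06,.21,90,0  .5805,-.135,.20,60,0
```

```text
now 12.12 [457.1 104.3 118.6] x yaw 89.8 z [-0.271  0.011 -0.963] w 43.8 F [ 1.8 -0.1  1.1]
q [-0.43  0.44  0.17  1.96 -0.18  1.02  1.42]
.47,.06,.21,90,0 -> [-43.3 -12.3 -91.9] [-15.7  -0.6  -0.1]
.5805,-.135,.20,60,0 -> [-238.    96.8 -114.3] [-15.5   3.5  29.7]
```

```bash
python3 -m handwheel '-10 -5 -45 -5 0 0 50; -43 -12 -92 -10 0 0 60; -80 0 -100 -15 1 5 60; -120 25 -105 -15 2 14 60; -160 50 -110 -15 3 22 60; -200 75 -113 -15 3 30 60; -238 97 -114 -15 3 30 60; -238 97 -114 -15 3 30 60; -238 97 -114 -15 3 30 60';  python3 go.py  .5805,-.135,.075,60,0 .5805,-.135,.014,60,0
```

```text
clock: 13.25
tcp_pos: [0.5776, -0.1345, 0.1949]
orientation: [-2.721, -1.566, 0.03]
contact_force: [-0.1, -0.3, -0.3]
grip_width: 0.0597
now 13.25 [ 577.6 -134.5  194.9] x yaw 59.8 z [-0.018 -0.008 -1.   ] w 59.7 F [-0.1 -0.3 -0.3]
q [-0.19  0.41  0.4   1.8  -0.17  0.98  1.33]
.5805,-.135,.075,60,0 -> [  2.9   4.2 119.9] [-0.7  0.9 -0.2]
.5805,-.135,.014,60,0 -> [  3.9   4.9 180.8] [-0.7  0.9 -0.2]
```

```bash
python3 -m handwheel '1 2 40 0 0 0 60; 2 3 80 -0.5 0.5 0 60; 3 4 120 -0.5 1 0 60; 3 4 120 -0.5 1 0 60;3 4 120 -0.5 1 0 60';  python3 go.py  .5805,-.135,.014,60,0
python3 - <<'E'
from h import *
g=grab_frame('side')
crop(g,240,90,120,100,6,'s16.png')
f=grab_frame('top');crop(f,290,135,130,110,6,'t16.png')
E
```

```text
clock: 13.88
tcp_pos: [0.5818, -0.135, 0.0766]
orientation: [-2.721, -1.567, -0.003]
contact_force: [0.4, -0.4, 0.6]
grip_width: 0.0601
now 13.88 [ 581.8 -135.    76.6] x yaw 59.9 z [ 0.001  0.002 -1.   ] w 60.1 F [ 0.4 -0.4  0.6]
q [-0.13  0.56  0.34  1.89 -0.27  0.74  1.4 ]
.5805,-.135,.014,60,0 -> [-0.8 -1.1 62.6] [-0.  -0.1 -0.1]
```

View pics/s16.png

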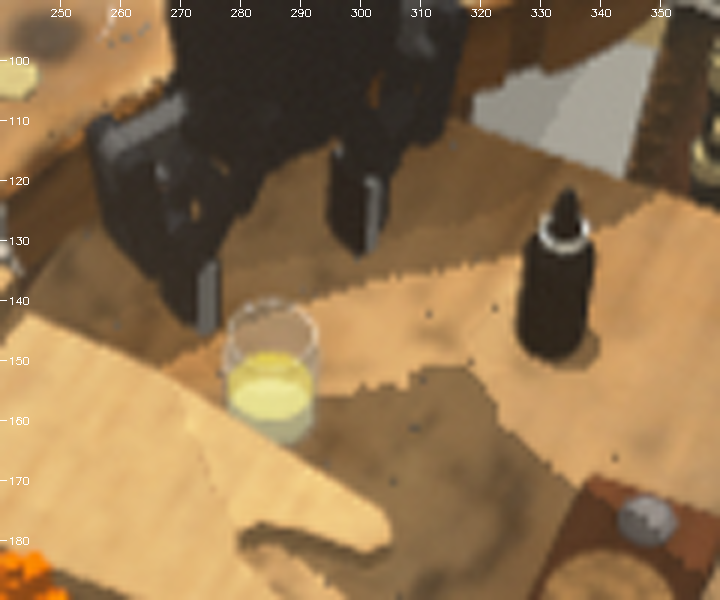

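View pics/t16.png

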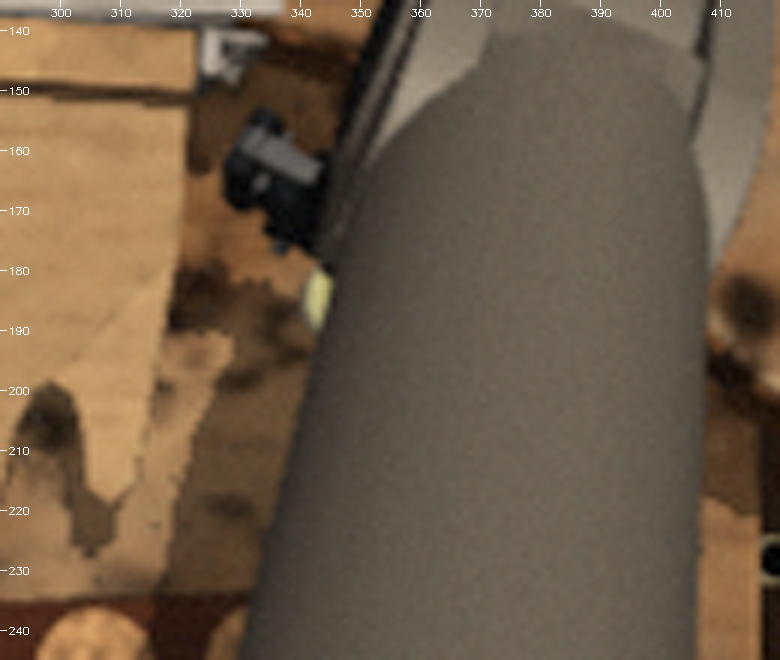

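```bash
python3 -m handwheel '-1 -1 20 0 0 0 60; -1 -1 40 0 0 0 60; -1 -1 55 0 0 0 60; -1 -1 62 0 0 0 60; -1 -1 62 0 0 0 60; -1 -1 62 0 0 0 30; -1 -1 62 0 0 0 30; -1 -1 62 0 0 0 30; -1 -1 62 0 0 0 30' 30;  python3 go.py .5805,-.135,.014,60,0
```

```text
clock: 15.1
tcp_pos: [0.58, -0.136, 0.0137]
orientation: [-2.722, -1.566, -0.002]
contact_force: [-1.2, 0.0, 5.4]
grip_width: 0.0354
now 15.1 [ 580.  -136.    13.7] x yaw 59.8 z [ 0.     0.002 -1.   ] w 35.4 F [-1.2  0.   5.4]
q [-0.09  0.65  0.29  1.91 -0.31  0.62  1.44]
.5805,-.135,.014,60,0 -> [ 1.1 -0.1 -0.3] [-0.  -0.1 -0.2]
```

```bash
python3 -m handwheel '0 0 -5 0 0 0 30; 0 0 -20 0 0 0 30; 0 0 -50 0 0 0 30; 0 0 -90 0 0 0 30; 0 0 -140 0 0 0 30; 0 0 -185 0 0 0 30; 0 0 -185 0 0 0 30' 40;  python3 go.py .4262,.0346,.20,90,0
python3 - <<'E'
from h import *
g=grab_frame('side')
crop(g,240,50,120,110,6,'s17.png')
E
```

```text
clock: 15.98
tcp_pos: [0.582, -0.1369, 0.2028]
orientation: [2.721, 1.565, 0.012]
contact_force: [-0.6, 0.0, -1.4]
grip_width: 0.0347
now 15.97 [ 582.  -136.9  202.8] x yaw 59.8 z [ 0.008  0.002 -1.   ] w 34.7 F [-0.6  0.  -1.4]
q [-0.18  0.39  0.41  1.8  -0.19  0.98  1.34]
.4262,.0346,.20,90,0 -> [  69.8 -220.9    1.9] [  0.4  -0.2 -30.2]
```

View pics/s17.png

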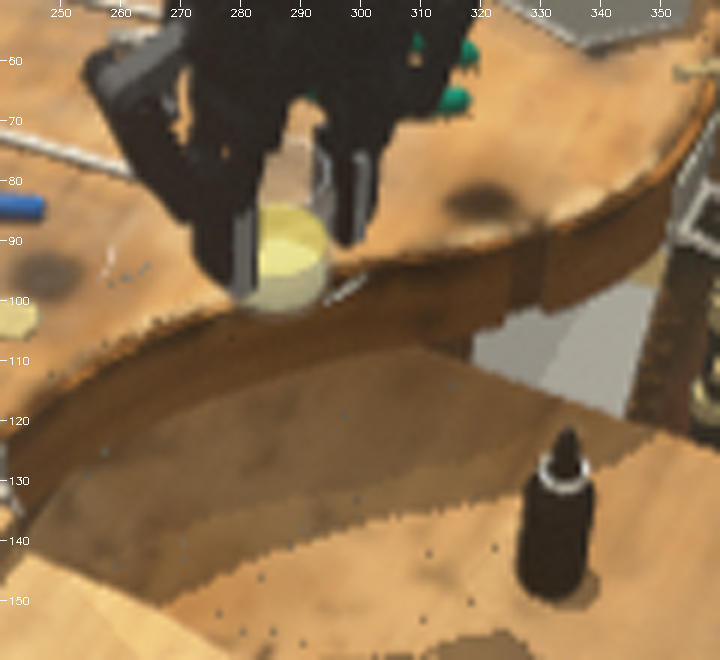

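```bash
python3 -m handwheel '12 -40 0 0 0 -6 30; 24 -80 0 0 0 -12 30; 36 -120 0 0 0 -18 30; 50 -160 0 0 0 -24 30; 62 -195 1 0 0 -30 30; 70 -221 2 0 0 -30 30; 70 -221 2 0 0 -30 30; 70 -221 2 0 0 -30 30';  python3 go.py .4262,.0346,.09,90,0 .4262,.0346,.03,90,0
```

```text
clock: 17.02
tcp_pos: [0.4238, 0.0349, 0.1961]
orientation: [-2.224, -2.216, -0.0]
contact_force: [0.2, -0.3, -1.1]
grip_width: 0.0349
now 17.02 [423.8  34.9 196.1] x yaw 89.8 z [-0.001  0.002 -1.   ] w 34.9 F [ 0.2 -0.3 -1.1]
q [-0.44  0.1   0.22  2.17 -0.03  0.87  1.37]
.4262,.0346,.09,90,0 -> [ -0.5   2.6 106.1] [-0.1 -0.1 -0.2]
.4262,.0346,.03,90,0 -> [ -0.6   2.7 166.1] [-0.1 -0.1 -0.2]
```

```bash
python3 -m handwheel '0 1 30 0 0 0 30; 0 2 70 0 0 0 30; -0.5 2.5 106 0 0 0 30; -0.5 2.5 140 0 0 0 30; -0.5 2.5 160 0 0 0 30; -0.5 2.5 160 0 0 0 30';  python3 go.py .4262,.0346,.0265,90,0
python3 - <<'E'
from h import *
g=grab_frame('side')
crop(g,250,170,120,110,6,'s18.png')
E
```

```text
clock: 17.77
tcp_pos: [0.4256, 0.0341, 0.0351]
orientation: [-2.224, -2.214, 0.004]
contact_force: [-0.3, 0.4, -0.5]
grip_width: 0.035
now 17.77 [425.6  34.1  35.1] x yaw 89.7 z [-0.004  0.001 -1.   ] w 35.0 F [-0.3  0.4 -0.5]
q [-0.37  0.41  0.17  2.28 -0.16  0.46  1.49]
.4262,.0346,.0265,90,0 -> [0.5 0.7 8.6] [-0.2 -0.  -0.3]
```

View pics/s18.png

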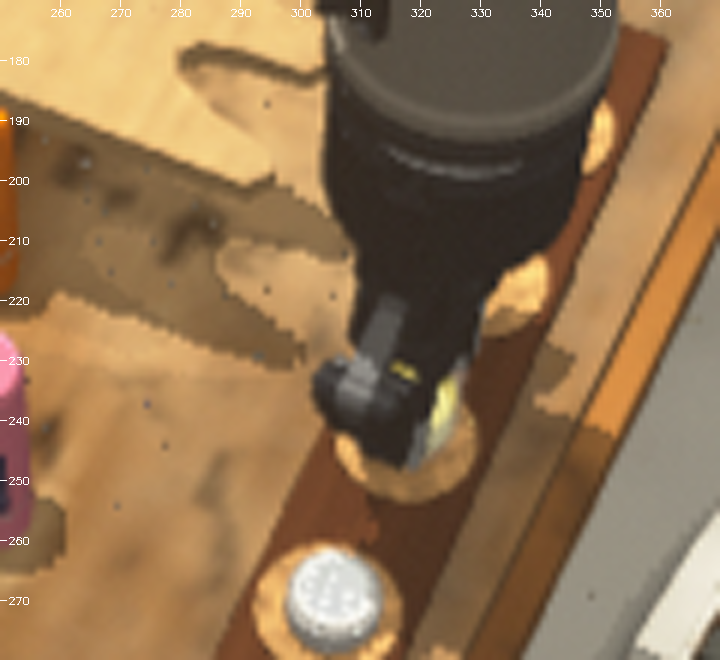

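Over pad B with the jar (side px ~322,240). It reaches there with the tool vertical, so I lower to contact.

```bash
python3 -m handwheel '0.5 0.5 4 0 0 0 30; 0.5 0.5 6.5 0 0 0 30; 0.5 0.5 7.5 0 0 0 30; 0.5 0.5 8.5 0 0 0 30; 0.5 0.5 8.5 0 0 0 30';  python3 go.py .4262,.0346,.0265,90,0
```

```text
clock: 18.45
tcp_pos: [0.4267, 0.0358, 0.028]
orientation: [-2.223, -2.217, -0.002]
contact_force: [-0.8, -0.4, -0.5]
grip_width: 0.0347
now 18.45 [426.7  35.8  28. ] x yaw 89.8 z [-0.001  0.002 -1.   ] w 34.7 F [-0.8 -0.4 -0.5]
q [-0.36  0.43  0.16  2.29 -0.16  0.44  1.5 ]
.4262,.0346,.0265,90,0 -> [-1.2 -0.5  1.5] [-0.  -0.1 -0.2]
```

```bash
python3 -m handwheel '-1 -0.5 1 0 0 0 30; -1 -0.5 1.5 0 0 0 30; -1 -0.5 1.5 0 0 0 30';  python3 go.py .4262,.0346,.0265,90,0
```

```text
clock: 18.82
tcp_pos: [0.4261, 0.0347, 0.0267]
orientation: [-2.224, -2.216, -0.002]
contact_force: [-1.3, -1.0, 4.9]
grip_width: 0.035
now 18.82 [426.1  34.7  26.7] x yaw 89.8 z [-0.001  0.002 -1.   ] w 35.0 F [-1.3 -1.   4.9]
q [-0.36  0.43  0.16  2.29 -0.16  0.44  1.5 ]
.4262,.0346,.0265,90,0 -> [-0.1  0.1  0.2] [-0.  -0.1 -0.2]
```

```bash
python3 -m handwheel '0 0 0 0 0 0 40; 0 0 0 0 0 0 48; 0 0 0 0 0 0 48; 0 0 -15 0 0 0 48; 0 0 -50 0 0 0 48; 0 0 -100 0 0 0 48; 0 0 -150 0 0 0 48; 0 0 -180 0 0 0 48; 0 0 -180 0 0 0 48';  python3 go.py .48,-.12,.21,90,0 .5045,-.222,.19,90,0
python3 - <<'E'
from h import *
g=grab_frame('side'); 
s=8;x0,y0,w,h=270,200,80,90
im=cv2.resize(g['pixels'][y0:y0+h,x0:x0+w,::-1],(w*s,h*s),interpolation=cv2.INTER_CUBIC)
th=np.linspace(0,2*np.pi,60);
for c,r_,zz in((np.array([.4262,.0346,.013]),.0185,.048),(np.array([.423,.1047,.013]),.0155,.019)):
  for z,col in((0,(0,255,0)),(zz,(0,0,255))):
    p=P(g,[c+[r_*np.cos(a),r_*np.sin(a),z] for a in th]); q=((p+.5-[x0,y0])*s).astype(int)
    cv2.polylines(im,[q.reshape(-1,1,2)],True,col,1,cv2.LINE_AA)
cv2.imwrite('pics/s19.png',cv2.resize(im,None,fx=.8,fy=.8))
E
```

```text
clock: 19.95
tcp_pos: [0.4278, 0.0348, 0.2086]
orientation: [2.225, 2.218, 0.009]
contact_force: [0.2, -0.3, -0.5]
grip_width: 0.0476
now 19.95 [427.8  34.8 208.6] x yaw 89.8 z [ 0.004  0.004 -1.   ] w 47.6 F [ 0.2 -0.3 -0.5]
q [-0.46  0.09  0.25  2.15 -0.03  0.9   1.38]
.48,-.12,.21,90,0 -> [-154.6   52.7   -1.8] [ 0.2 -0.2 -0.2]
.5045,-.222,.19,90,0 -> [-256.6   77.4   17.9] [ 0.2 -0.2 -0.2]
```

View pics/s19.png

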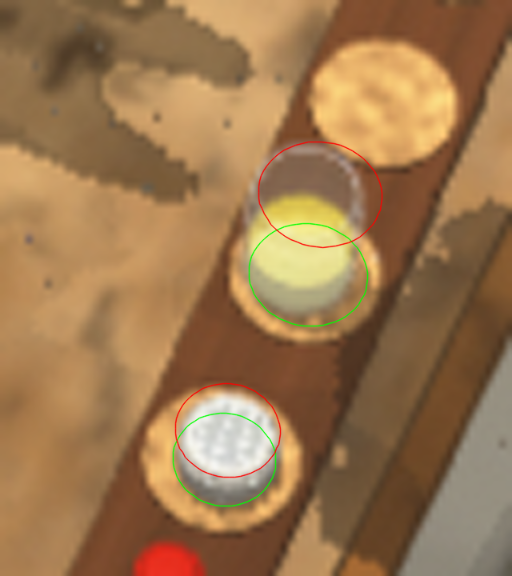

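```bash
python3 go.py .5045,-.2225,.19,45,0; python3 -m handwheel '-45 12 0 0 0 8 50; -90 25 0 0 0 16 50; -140 40 0 0 0 25 50; -190 57 6 0 0 35 50; -230 70 12 0 0 45 50; -257 77 18 0 0 45 50; -257 77 18 0 0 45 50; -257 77 18 0 0 45 50';  python3 go.py .5045,-.2225,.095,45,0 .5045,-.2225,.020,45,0;  python3 - <<'E'
from h import *
g=grab_frame('side')
crop(g,270,60,120,110,6,'s20.png')
E
```

```text
now 20.0 [426.7  34.6 207.1] x yaw 89.8 z [ 0.001  0.003 -1.   ] w 48.0 F [-0.4  0.2 -0.1]
q [-0.46  0.09  0.25  2.16 -0.03  0.9   1.38]
.5045,-.2225,.19,45,0 -> [-256.9   78.5   16.4] [ 0.  -0.2 44.8]
clock: 21.0
tcp_pos: [0.5018, -0.2218, 0.1867]
orientation: [-2.9, -1.197, 0.003]
contact_force: [-0.5, -0.6, 0.6]
grip_width: 0.0497
now 21.0 [ 501.8 -221.8  186.7] x yaw 44.9 z [-0.003  0.003 -1.   ] w 49.7 F [-0.5 -0.6  0.6]
q [-0.11  0.35  0.52  1.93 -0.22  0.92  1.3 ]
.5045,-.2225,.095,45,0 -> [ 1.4  2.8 91.6] [-0.2  0.  -0.1]
.5045,-.2225,.020,45,0 -> [  1.4   3.2 166.6] [-0.2  0.  -0.1]
```

View pics/s20.png

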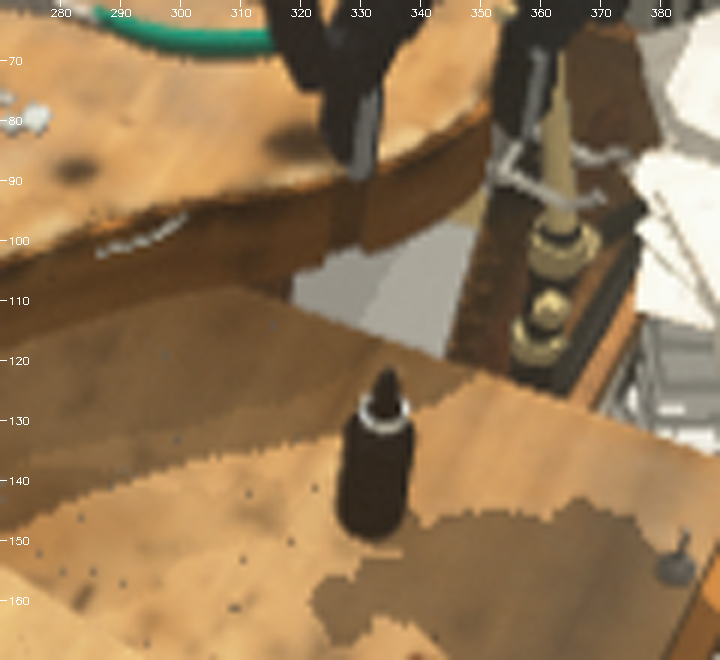

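Run:
```python
from h import *
f=grab_frame('top');g=grab_frame('side')
for z in (0,.05,.1,.15): print(z,np.round(U(g,(358,114),z),3),np.round(U(g,(362,96),z),3),np.round(U(g,(364,72),z),3),'top',np.round(U(f,(420,226),z),3),np.round(U(f,(430,224),z),3))
crop(f,370,190,100,70,7,'t21.png')
```

```text
0 [ 0.485 -0.344  0.   ] [ 0.498 -0.406  0.   ] [ 0.525 -0.49   0.   ] top [ 0.481 -0.323  0.   ] [ 0.487 -0.348  0.   ]
0.05 [ 0.473 -0.295  0.05 ] [ 0.486 -0.353  0.05 ] [ 0.511 -0.433  0.05 ] top [ 0.479 -0.307  0.05 ] [ 0.484 -0.331  0.05 ]
0.1 [ 0.462 -0.246  0.1  ] [ 0.474 -0.301  0.1  ] [ 0.498 -0.376  0.1  ] top [ 0.476 -0.292  0.1  ] [ 0.481 -0.315  0.1  ]
0.15 [ 0.451 -0.197  0.15 ] [ 0.462 -0.248  0.15 ] [ 0.484 -0.318  0.15 ] top [ 0.473 -0.276  0.15 ] [ 0.478 -0.298  0.15 ]
```

View pics/t21.png

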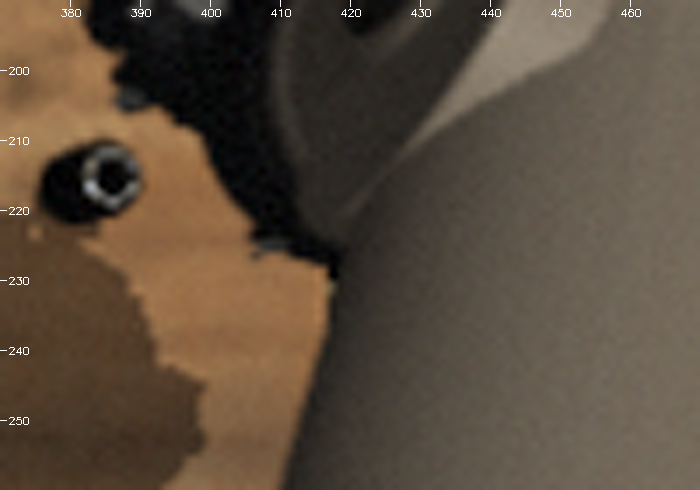

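```bash
python3 -m handwheel '1 1 40 0 0 0 50; 1.5 3 80 0 0 0 50; 1.5 3 110 0 0 0 50; 1.5 3 135 0 0 0 50; 1.5 3 150 0 0 0 50; 1.5 3 162 0 0 0 50; 1.5 3 162 0 0 0 50';  python3 go.py .5045,-.2225,.024,45,0;  python3 - <<'E'
from h import *
g=grab_frame('side')
crop(g,270,60,120,110,6,'s22.png')
f=grab_frame('top');crop(f,340,160,110,90,7,'t22.png')
E
```

```text
clock: 22.02
tcp_pos: [0.5055, -0.2232, 0.0256]
orientation: [-2.902, -1.197, 0.0]
contact_force: [-0.7, 1.5, 0.3]
grip_width: 0.0499
now 22.02 [ 505.5 -223.2   25.6] x yaw 44.8 z [-0.001  0.002 -1.   ] w 49.9 F [-0.7  1.5  0.3]
q [ 0.01  0.6   0.39  2.01 -0.38  0.6   1.44]
.5045,-.2225,.024,45,0 -> [-0.2 -1.2  1.6] [-0.1 -0.1 -0.2]
```

View pics/s22.png

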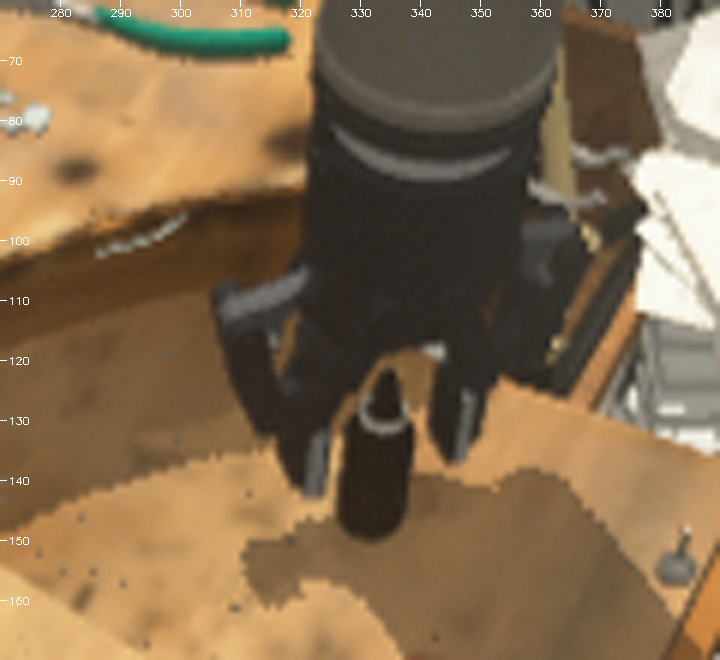

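View pics/t22.png

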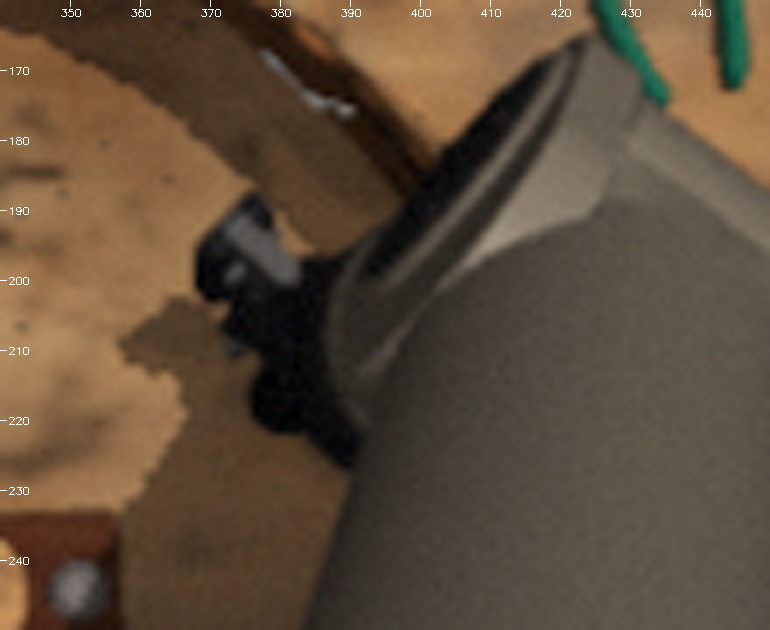

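```bash
python3 -m handwheel '0 -1 1.5 0 0 0 50; 0 -1 1.5 0 0 0 20; 0 -1 1.5 0 0 0 20; 0 -1 1.5 0 0 0 20; 0 -1 1.5 0 0 0 20; 0 -1 1.5 0 0 0 20' 35;  python3 go.py; python3 -m handwheel '0 0 -5 0 0 0 20; 0 0 -20 0 0 0 20; 0 0 -50 0 0 0 20; 0 0 -90 0 0 0 20; 0 0 -140 0 0 0 20; 0 0 -180 0 0 0 20; 0 0 -180 0 0 0 20' 40;  python3 go.py .4289,-.0353,.205,90,0;python3 - <<'E'
from h import *
g=grab_frame('side')
crop(g,270,20,120,110,6,'s23.png')
E
```

```text
clock: 22.88
tcp_pos: [0.5051, -0.2229, 0.0248]
orientation: [-2.902, -1.197, -0.001]
contact_force: [-1.9, 0.5, 5.6]
grip_width: 0.0251
now 22.88 [ 505.1 -222.9   24.8] x yaw 44.8 z [-0.     0.002 -1.   ] w 25.1 F [-1.9  0.5  5.6]
q [ 0.01  0.6   0.39  2.02 -0.39  0.6   1.44]
clock: 23.75
tcp_pos: [0.5069, -0.2242, 0.2083]
orientation: [2.903, 1.197, 0.01]
contact_force: [-0.5, 0.8, -0.4]
grip_width: 0.0252
now 23.75 [ 506.9 -224.2  208.3] x yaw 44.8 z [ 0.006  0.001 -1.   ] w 25.2 F [-0.5  0.8 -0.4]
q [-0.13  0.33  0.54  1.9  -0.21  0.96  1.29]
.4289,-.0353,.205,90,0 -> [  77.8 -189.     3. ] [  0.3  -0.2 -45.2]
```

View pics/s23.png

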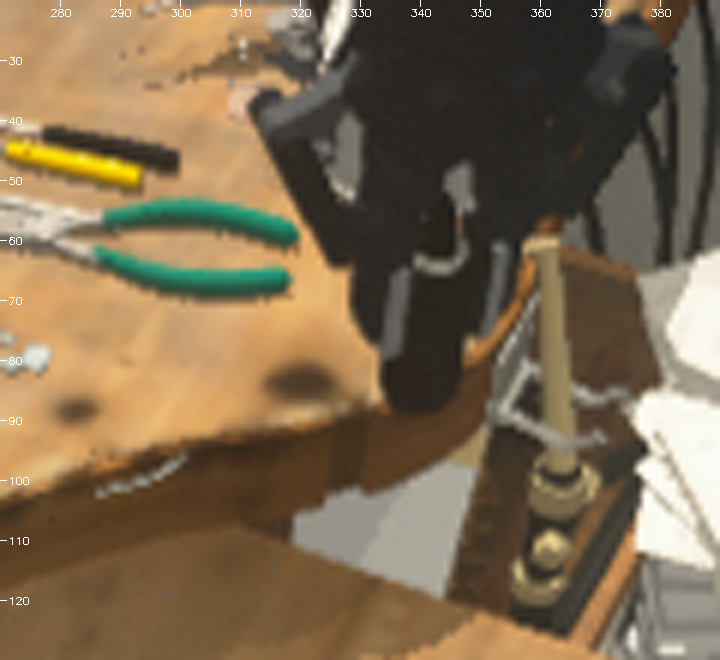

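```bash
python3 -m handwheel '14 -34 0 0 0 -8 20; 28 -68 0 0 0 -16 20; 42 -102 0 0 0 -24 20; 56 -136 1 0 0 -32 20; 68 -165 2 0 0 -40 20; 78 -189 3 0 0 -45 20; 78 -189 3 0 0 -45 20; 78 -189 3 0 0 -45 20';  python3 go.py .4289,-.0353,.10,90,0 .4289,-.0353,.045,90,0
```

```text
clock: 24.8
tcp_pos: [0.4271, -0.0347, 0.2016]
orientation: [-2.225, -2.215, -0.001]
contact_force: [0.0, -0.4, -0.4]
grip_width: 0.0252
now 24.8 [427.1 -34.7 201.6] x yaw 89.7 z [-0.001  0.002 -1.   ] w 25.2 F [ 0.  -0.4 -0.4]
q [-0.36  0.1   0.32  2.16 -0.04  0.89  1.55]
.4289,-.0353,.10,90,0 -> [ -0.8   1.9 101.6] [-0.1 -0.1 -0.3]
.4289,-.0353,.045,90,0 -> [ -0.9   1.9 156.6] [-0.1 -0.1 -0.3]
```

```bash
python3 -m handwheel '0 1 30 0 0 0 20; -0.5 1.5 65 0 0 0 20; -0.5 1.5 100 0 0 0 20; -0.5 1.5 130 0 0 0 20; -0.5 1.5 155 0 0 0 20; -0.5 1.5 155 0 0 0 20; -0.5 1.5 155 0 0 0 20';  python3 go.py .4289,-.0353,.038,90,0
python3 - <<'E'
from h import *
g=grab_frame('side')
crop(g,270,130,110,110,6,'s24.png')
E
```

```text
clock: 25.68
tcp_pos: [0.4291, -0.035, 0.0474]
orientation: [-2.226, -2.216, -0.002]
contact_force: [-0.0, -0.3, -0.3]
grip_width: 0.0251
now 25.68 [429.1 -35.   47.4] x yaw 89.7 z [ 0.     0.002 -1.   ] w 25.1 F [-0.  -0.3 -0.3]
q [-0.28  0.39  0.25  2.28 -0.21  0.49  1.71]
.4289,-.0353,.038,90,0 -> [-0.4 -0.2  9.4] [ 0.  -0.1 -0.3]
```

View pics/s24.png

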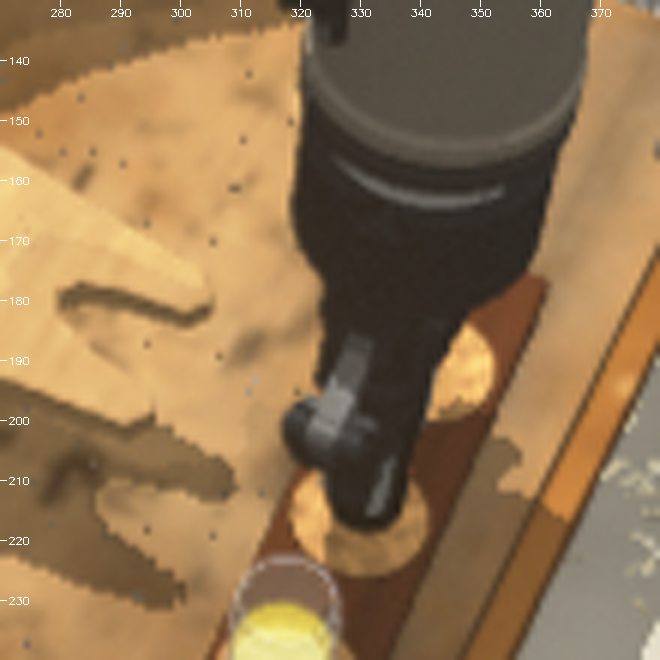

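```bash
python3 -m handwheel '-0.5 0 4 0 0 0 20; -0.5 0 7 0 0 0 20; -0.5 0 8.5 0 0 0 20; -0.5 0 9.5 0 0 0 20; -0.5 0 9.5 0 0 0 20';  python3 go.py .4289,-.0353,.038,90,0
```

```text
clock: 26.35
tcp_pos: [0.4286, -0.0347, 0.0378]
orientation: [-2.223, -2.216, -0.002]
contact_force: [-2.6, 0.5, 9.2]
grip_width: 0.0254
now 26.35 [428.6 -34.7  37.8] x yaw 89.8 z [-0.     0.003 -1.   ] w 25.4 F [-2.6  0.5  9.2]
q [-0.27  0.41  0.24  2.28 -0.22  0.47  1.72]
.4289,-.0353,.038,90,0 -> [-0.6  0.3 -0.2] [-0.  -0.1 -0.2]
```

```bash
python3 -m handwheel '0 0 0 0 0 0 34; 0 0 0 0 0 0 44; 0 0 0 0 0 0 46; 0 0 -15 0 0 0 46; 0 0 -50 0 0 0 46; 0 0 -100 0 0 0 46; 0 0 -150 0 0 0 46; 0 0 -190 0 0 0 46; 0 0 -190 0 0 0 46';  python3 go.py .53,.10,.24,20,0 .612,.1205,.22,-53,5
python3 - <<'E'
from h import *
g=grab_frame('side'); 
s=6;x0,y0,w,h=270,170,90,120
im=cv2.resize(g['pixels'][y0:y0+h,x0:x0+w,::-1],(w*s,h*s),interpolation=cv2.INTER_CUBIC)
th=np.linspace(0,2*np.pi,60);
for c,r_,zz in((np.array([.4262,.0346,.013]),.0185,.048),(np.array([.4289,-.0353,.013]),.0135,.05)):
  for z,col in((0,(0,255,0)),(zz,(0,0,255))):
    p=P(g,[c+[r_*np.cos(a),r_*np.sin(a),z] for a in th]); q=((p+.5-[x0,y0])*s).astype(int)
    cv2.polylines(im,[q.reshape(-1,1,2)],True,col,1,cv2.LINE_AA)
cv2.imwrite('pics/s25.png',cv2.resize(im,None,fx=.8,fy=.8))
E
```

```text
clock: 27.48
tcp_pos: [0.4305, -0.035, 0.23]
orientation: [2.224, 2.217, 0.01]
contact_force: [-0.2, -0.3, -0.9]
grip_width: 0.0459
now 27.48 [430.5 -35.  230. ] x yaw 89.8 z [ 0.006  0.004 -1.   ] w 45.9 F [-0.2 -0.3 -0.9]
q [-0.4   0.06  0.35  2.13 -0.03  0.95  1.54]
.53,.10,.24,20,0 -> [135.4  99.1  -8.9] [ 0.2 -0.4 69.8]
.612,.1205,.22,-53,5 -> [156.  180.9  11.6] [  2.    5.7 142.7]
```

View pics/s25.png

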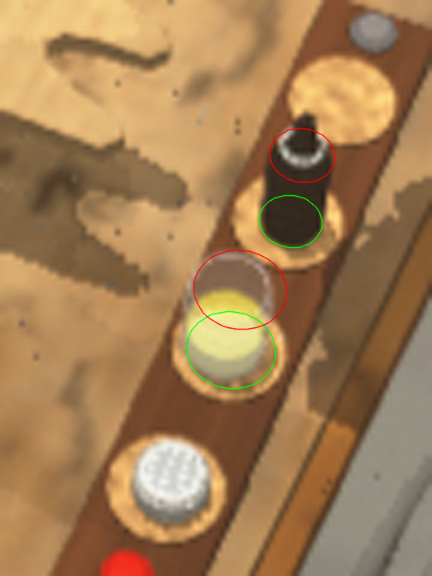

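```bash
python3 go.py .612,.1205,.20,127,-5; python3 -m handwheel '20 20 -5 0 0 -4 50; 45 45 -8 0 0 -10 50; 70 80 -8 0 0 -18 50; 95 110 -5 0 0 -26 50; 125 145 5 2 0 -32 50; 155 180 15 5 1 -37 50; 155 181 15 5 1 -37 50; 155 181 15 5 1 -37 50'; python3 go.py .612,.1205,.20,127,-5
```

```text
now 27.52 [429.2 -35.  228.2] x yaw 89.8 z [ 0.002  0.003 -1.   ] w 46.4 F [-0.3  0.2  0.1]
q [-0.4   0.06  0.35  2.13 -0.03  0.95  1.54]
.612,.1205,.20,127,-5 -> [156.  182.3  29.1] [ -4.6   1.5 -37.1]
clock: 28.52
tcp_pos: [0.609, 0.1183, 0.2104]
orientation: [-1.372, -2.74, 0.076]
contact_force: [-0.2, 0.2, -0.5]
grip_width: 0.0502
now 28.52 [609.  118.3 210.4] x yaw 126.7 z [-0.091 -0.01  -0.996] w 50.2 F [-0.2  0.2 -0.5]
q [-0.43  0.46  0.21  1.65 -0.11  1.13  2.02]
.612,.1205,.20,127,-5 -> [-0.5  4.5 10.1] [-9.5 -2.6 -0.3]
```

```bash
python3 -m handwheel '0 3 5 -5 -1.5 0 50; 0 4.5 10 -9.5 -2.5 0 50; 0 4.5 10 -9.5 -2.5 0 50; 0 4.5 10 -9.5 -2.5 0 50'; python3 go.py .612,.1205,.12,127,-5 .612,.1205,.051,127,-5
python3 - <<'E'
from h import *
g=grab_frame('side')
crop(g,170,150,130,120,6,'s26.png')
f=grab_frame('top');crop(f,190,120,130,100,6,'t26.png')
E
```

```text
clock: 29.02
tcp_pos: [0.6127, 0.1215, 0.2029]
orientation: [1.391, 2.771, 0.127]
contact_force: [0.5, -0.2, -0.2]
grip_width: 0.05
now 29.02 [612.7 121.5 202.9] x yaw 126.7 z [ 0.071  0.056 -0.996] w 50.0 F [ 0.5 -0.2 -0.2]
q [-0.43  0.38  0.19  1.79 -0.14  0.9   2.04]
.612,.1205,.12,127,-5 -> [-0.5 -8.6 82.5] [ 0.2 -0.1 -0.3]
.612,.1205,.051,127,-5 -> [ -0.7 -14.9 151.2] [ 0.2 -0.1 -0.3]
```

View pics/s26.png

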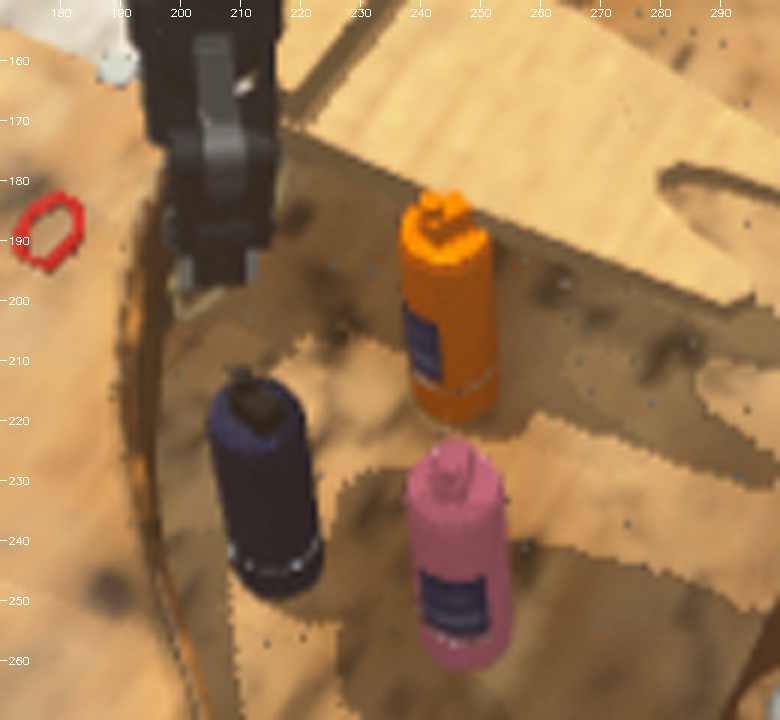

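View pics/t26.png

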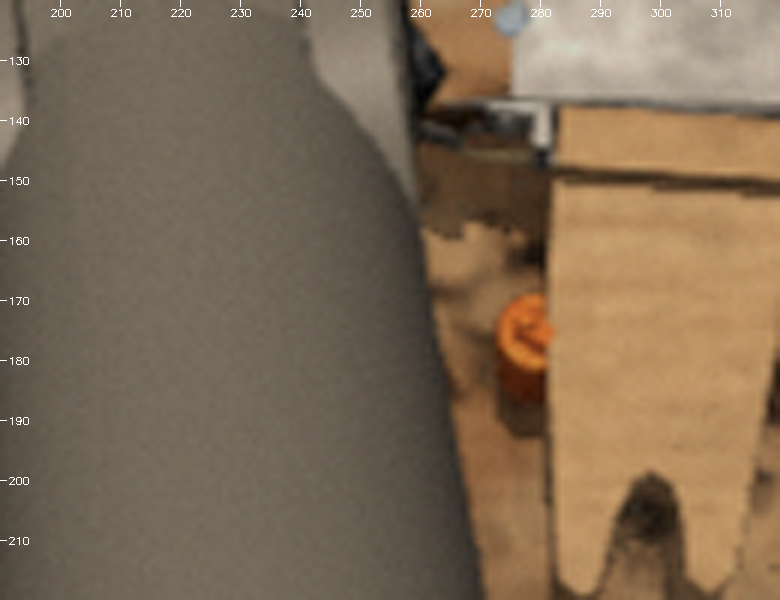

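```bash
python3 -m handwheel '-0.5 -3 27 0 0 0 50; -0.5 -6 55 0 0 0 50; -0.5 -8.5 80 0 0 0 50; -0.5 -8.5 80 0 0 0 50'; python3 go.py .612,.1205,.085,127,-5 .612,.1205,.051,127,-5
python3 - <<'E'
from h import *
g=grab_frame('side')
crop(g,170,150,130,120,6,'s27.png')
print(P(g,[[.612,.1205,.09],[.612,.1205,.111],readout.get_obs()['tcp_pos']]))
E
```

```text
clock: 29.62
tcp_pos: [0.6108, 0.1209, 0.1199]
orientation: [1.391, 2.774, 0.123]
contact_force: [0.3, 0.1, 0.7]
grip_width: 0.05
now 29.62 [610.8 120.9 119.9] x yaw 126.8 z [ 0.067  0.054 -0.996] w 50.0 F [0.3 0.1 0.7]
q [-0.4   0.48  0.17  1.85 -0.17  0.74  2.07]
.612,.1205,.085,127,-5 -> [-1.1 -2.3 34.8] [-0.  -0.2 -0.3]
.612,.1205,.051,127,-5 -> [-1.2 -5.2 68.7] [-0.  -0.2 -0.3]
[[211.34357582 218.99072108]
 [210.1982985  212.81333511]
 [209.54053636 209.88135465]]
```

View pics/s27.png

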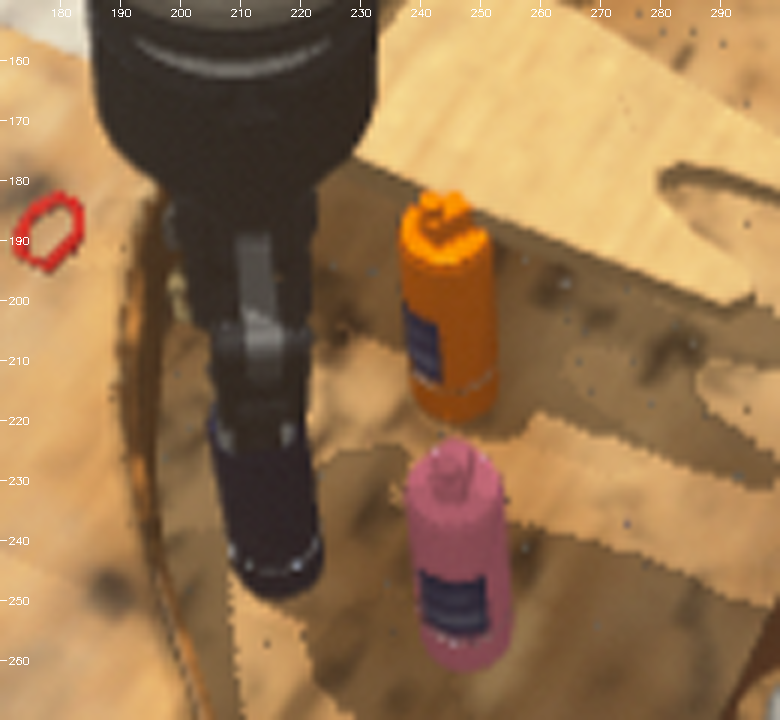

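```bash
python3 -m handwheel '-0.5 -1 12 0 0 0 50; -1 -2 25 0 0 0 50; -1 -2.5 38 0 0 0 50; -1 -2.5 38 0 0 0 50'; python3 go.py .612,.1205,.052,127,-5
```

```text
clock: 30.18
tcp_pos: [0.6123, 0.1206, 0.0822]
orientation: [1.391, 2.773, 0.125]
contact_force: [-0.3, 0.7, -0.1]
grip_width: 0.0502
now 30.18 [612.3 120.6  82.2] x yaw 126.7 z [ 0.069  0.055 -0.996] w 50.2 F [-0.3  0.7 -0.1]
q [-0.39  0.53  0.15  1.87 -0.18  0.67  2.09]
.612,.1205,.052,127,-5 -> [ 0.  -3.  30.1] [ 0.1 -0.1 -0.3]
```

```bash
python3 -m handwheel '0 -1 12 0 0 0 50; 0 -2 22 0 0 0 50; 0 -2.5 28 0 0 0 50; 0 -3 30 0 0 0 50; 0 -3 30 0 0 0 50'; python3 go.py .612,.1205,.052,127,-5;python3 - <<'E'
from h import *
g=grab_frame('side')
crop(g,170,150,130,120,6,'s28.png')
E
```

```text
clock: 30.8
tcp_pos: [0.6131, 0.1206, 0.0535]
orientation: [1.39, 2.771, 0.127]
contact_force: [-0.4, 0.4, 0.9]
grip_width: 0.0504
now 30.8 [613.1 120.6  53.5] x yaw 126.7 z [ 0.071  0.056 -0.996] w 50.4 F [-0.4  0.4  0.9]
q [-0.38  0.58  0.14  1.88 -0.19  0.61  2.1 ]
.612,.1205,.052,127,-5 -> [ 0.6 -1.   1.4] [ 0.2 -0.1 -0.3]
```

View pics/s28.png

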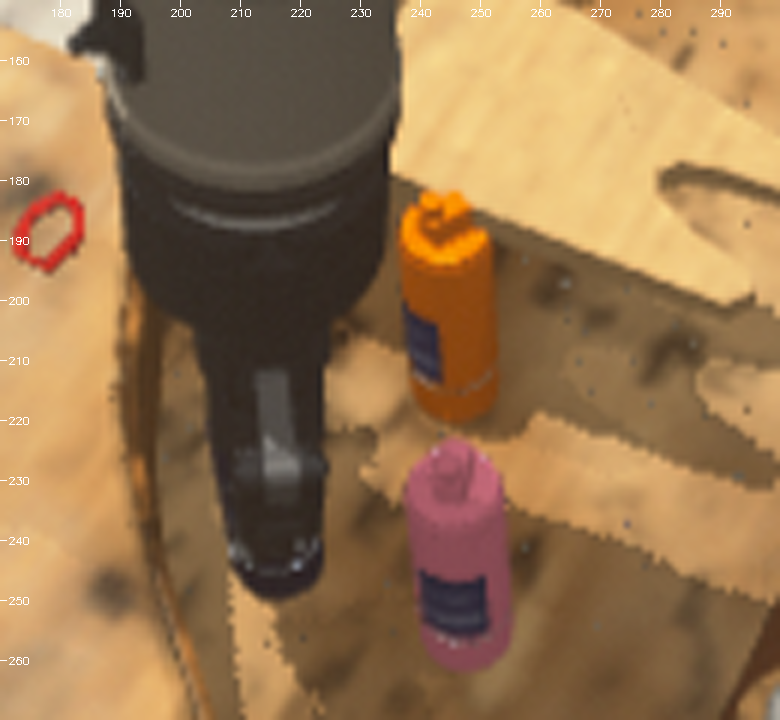

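Aligned over the canister, clear of the pink and orange ones, with no contact force. Closing now.

```bash
python3 -m handwheel '0.5 -1 1.5 0 0 0 50; 0.5 -1 1.5 0 0 0 25; 0.5 -1 1.5 0 0 0 25; 0.5 -1 1.5 0 0 0 25; 0.5 -1 1.5 0 0 0 25; 0.5 -1 1.5 0 0 0 25' 40; python3 go.py; python3 -m handwheel '0 0.5 -5 0 0 0 25; 0 2 -20 0 0 0 25; 0 5 -50 0 0 0 25; 0 9 -90 0 0 0 25; 0 13 -130 0 0 0 25; 0 16 -160 0 0 0 25; 0 16 -160 0 0 0 25' 50;  python3 go.py
python3 - <<'E'
from h import *
g=grab_frame('side')
crop(g,170,110,130,120,6,'s29.png')
E
```

```text
clock: 31.6
tcp_pos: [0.6123, 0.1205, 0.0522]
orientation: [1.39, 2.771, 0.128]
contact_force: [-0.3, -0.6, 2.5]
grip_width: 0.0298
now 31.6 [612.3 120.5  52.2] x yaw 126.7 z [ 0.072  0.056 -0.996] w 29.8 F [-0.3 -0.6  2.5]
q [-0.38  0.58  0.14  1.89 -0.2   0.61  2.1 ]
clock: 32.48
tcp_pos: [0.615, 0.1215, 0.2164]
orientation: [1.388, 2.767, 0.133]
contact_force: [-0.6, 0.1, -0.5]
grip_width: 0.0294
now 32.48 [615.  121.5 216.4] x yaw 126.7 z [ 0.077  0.058 -0.995] w 29.4 F [-0.6  0.1 -0.5]
q [-0.43  0.37  0.2   1.77 -0.14  0.92  2.04]
```

View pics/s29.png

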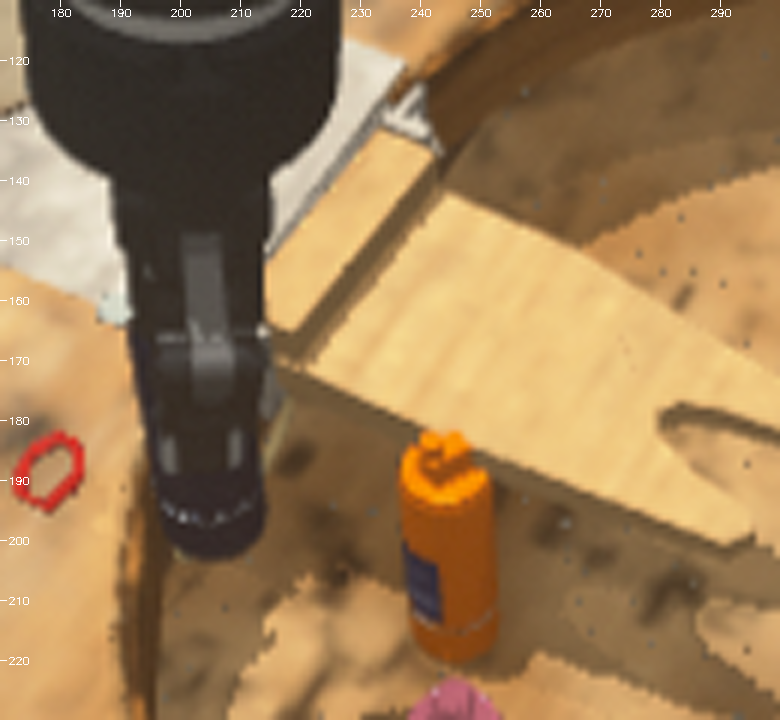

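```bash
python3 go.py .53,.02,.225,108,-5.2 .4322,-.1052,.215,90,-5.2
```

```text
now 32.52 [613.8 121.3 214.2] x yaw 126.7 z [ 0.074  0.057 -0.996] w 29.7 F [-0.2 -0.3 -1.1]
q [-0.43  0.37  0.2   1.78 -0.14  0.92  2.04]
.53,.02,.225,108,-5.2 -> [ -31.  -126.2  -22.7] [ 0.1 -1.8 18.7]
.4322,-.1052,.215,90,-5.2 -> [ -72.9 -279.7  -27. ] [ 0.1 -3.4 36.6]
```

```bash
python3 -m handwheel '-8 -32 -6 0 -0.5 5 25; -16 -64 -12 0 -1 9 25; -24 -95 -18 0 -1.5 14 25; -31 -126 -23 0 -2 19 25; -42 -165 -25 0 -2.5 24 25; -53 -205 -26 0 -2.5 28 25; -64 -245 -27 0 -3 33 25; -73 -280 -27 0 -3.5 36.5 25; -73 -280 -27 0 -3.5 36.5 25; -73 -280 -27 0 -3.5 36.5 25';  python3 go.py .4322,-.1052,.12,90,-5.2 .4322,-.1052,.075,90,-5.2
```

```text
clock: 33.78
tcp_pos: [0.4316, -0.105, 0.2137]
orientation: [2.172, 2.177, 0.096]
contact_force: [-0.3, 1.3, -1.0]
grip_width: 0.0301
now 33.77 [ 431.6 -105.   213.7] x yaw 90.1 z [ 0.09  -0.001 -0.996] w 30.1 F [-0.3  1.3 -1. ]
q [-0.3   0.05  0.42  2.18 -0.04  0.82  1.72]
.4322,-.1052,.12,90,-5.2 -> [-0.  -7.8 93.4] [-0.1  0.1  0.1]
.4322,-.1052,.075,90,-5.2 -> [  0.  -11.8 138.2] [-0.1  0.1  0.1]
```

```bash
python3 -m handwheel '0 -2 25 0 0 0 25; 0 -4 50 0 0 0 25; 0 -7 80 0 0 0 25; 0 -9 105 0 0 0 25; 0 -11 128 0 0 0 25; 0 -11.5 138 0 0 0 25; 0 -11.5 138 0 0 0 25';  python3 go.py .4322,-.1052,.065,90,-5.2
python3 - <<'E'
from h import *
g=grab_frame('side'); o=readout.get_obs();t=o['tcp_pos']
s=7;x0,y0,w,h=290,120,90,85
im=cv2.resize(g['pixels'][y0:y0+h,x0:x0+w,::-1],(w*s,h*s),interpolation=cv2.INTER_CUBIC)
th=np.linspace(0,2*np.pi,60);c=t-[0,0,.052]
for z,col in((0,(0,255,0)),(.09,(0,0,255))):
    p=P(g,[c+[.016*np.cos(a),.016*np.sin(a),z] for a in th]); q=((p+.5-[x0,y0])*s).astype(int)
    cv2.polylines(im,[q.reshape(-1,1,2)],True,col,1,cv2.LINE_AA)
cv2.imwrite('pics/s30.png',im)
E
```

```text
clock: 34.65
tcp_pos: [0.4327, -0.1054, 0.0752]
orientation: [2.173, 2.178, 0.096]
contact_force: [-0.0, 1.0, -0.4]
grip_width: 0.0297
now 34.65 [ 432.7 -105.4   75.2] x yaw 90.1 z [ 0.089 -0.001 -0.996] w 29.7 F [-0.   1.  -0.4]
q [-0.2   0.32  0.35  2.3  -0.27  0.46  1.95]
.4322,-.1052,.065,90,-5.2 -> [ 0.2 -1.4 10.1] [-0.1  0.1  0.1]
```

View pics/s30.png

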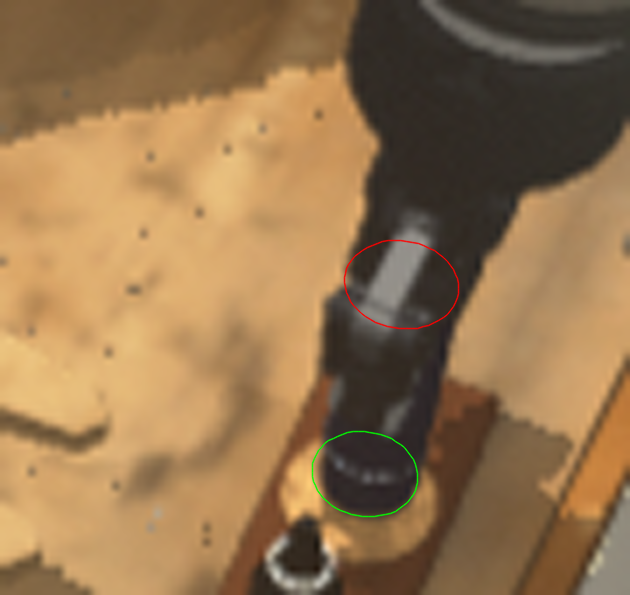

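```bash
python3 -m handwheel '0 0 4 0 0 0 25; 0 0 7 0 0 0 25; 0 0 9 0 0 0 25; 0 0 10 0 0 0 25; 0 0 10 0 0 0 25';  python3 go.py .4332,-.1052,.065,90,-5.2
```

```text
clock: 35.33
tcp_pos: [0.4335, -0.1059, 0.0657]
orientation: [2.173, 2.176, 0.097]
contact_force: [-0.7, -0.0, -1.2]
grip_width: 0.0295
now 35.33 [ 433.5 -105.9   65.7] x yaw 90.1 z [ 0.09  -0.001 -0.996] w 29.5 F [-0.7 -0.  -1.2]
q [-0.18  0.34  0.34  2.3  -0.29  0.44  1.96]
.4332,-.1052,.065,90,-5.2 -> [ 0.7 -0.4  0.7] [-0.   0.1  0.1]
```

```bash
python3 -m handwheel '0.5 0 0.5 0 0 0 25; 0.5 0 1 0 0 0 25; 0.5 0 1 0 0 0 25';  python3 go.py;  python3 -m handwheel '0 0 0.5 0 0 0 25; 0 0 0.5 0 0 0 25';  python3 go.py
```

```text
clock: 35.7
tcp_pos: [0.4338, -0.1053, 0.0651]
orientation: [2.173, 2.176, 0.098]
contact_force: [-2.4, 0.1, 6.2]
grip_width: 0.0294
now 35.7 [ 433.8 -105.3   65.1] x yaw 90.1 z [ 0.091 -0.001 -0.996] w 29.4 F [-2.4  0.1  6.2]
q [-0.18  0.34  0.33  2.3  -0.29  0.44  1.96]
clock: 35.95
tcp_pos: [0.434, -0.1054, 0.0651]
orientation: [2.173, 2.175, 0.099]
contact_force: [-4.8, 1.0, 15.3]
grip_width: 0.0297
now 35.95 [ 434.  -105.4   65.1] x yaw 90.1 z [ 0.091 -0.001 -0.996] w 29.7 F [-4.8  1.  15.3]
q [-0.18  0.35  0.33  2.3  -0.29  0.44  1.96]
```

```bash
python3 -m handwheel '0 0 -0.5 0 0 0 25; 0 0 -0.5 0 0 0 36; 0 0 -0.5 0 0 0 48; 0 0 -0.5 0 0 0 48; 0 1 -15 0 0 0 48; 0 3 -40 0 0 0 48; 0 6 -80 0 0 0 48; 0 10 -120 0 0 0 48; 0 10 -150 0 0 0 48; 0 10 -150 0 0 0 48';  python3 go.py
python3 - <<'E'
from h import *
g=grab_frame('side')
crop(g,260,110,130,110,6,'s31.png')
f=grab_frame('top');crop(f,170,150,220,125,3,'t31.png')
E
```

```text
clock: 37.2
tcp_pos: [0.4315, -0.1054, 0.2173]
orientation: [2.171, 2.173, 0.104]
contact_force: [0.3, 0.3, -0.2]
grip_width: 0.0482
now 37.2 [ 431.5 -105.4  217.3] x yaw 90.1 z [ 0.096 -0.001 -0.995] w 48.2 F [ 0.3  0.3 -0.2]
q [-0.34  0.04  0.47  2.18 -0.04  0.83  1.72]
```

View pics/s31.png

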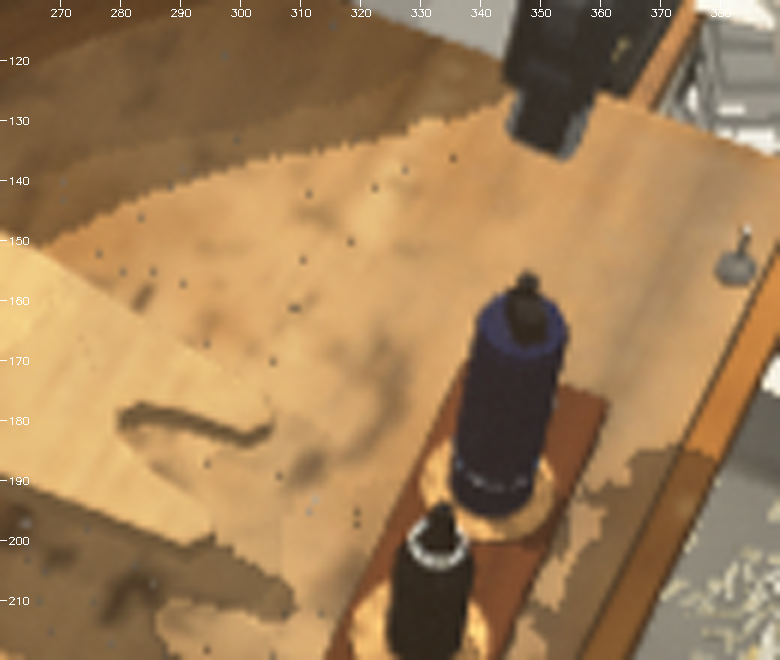

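View pics/t31.png

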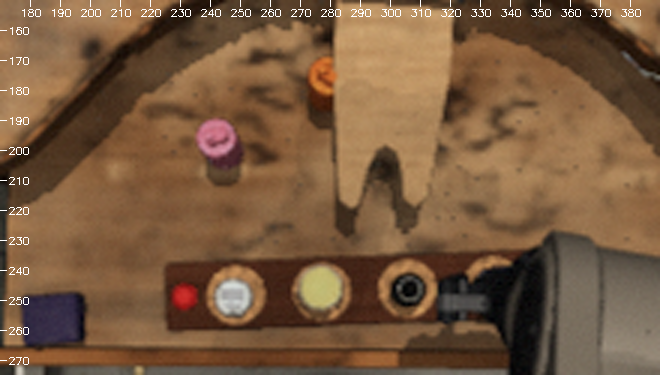

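```bash
python3 -m handwheel '0 0 -30 0 0 0 60; -30 30 -40 0 0 0 60; -60 60 -40 0 0 0 60; -95 90 -40 0 0 0 60; -130 120 -40 0 0 0 60; -130 120 -40 0 0 0 60; -130 120 -40 0 0 0 60';  python3 go.py
python3 - <<'E'
from h import *
pads=[(.4230,.1047),(.4262,.0346),(.4289,-.0353),(.4322,-.1052)]
spec=[(.0155,.019),(.0185,.048),(.0135,.05),(.016,.09)]
th=np.linspace(0,2*np.pi,60)
for n,(x0,y0,w,h,s) in (('side',(275,145,95,150,4)),('top',(220,225,150,45,5))):
    g=grab_frame(n)
    im=cv2.resize(g['pixels'][y0:y0+h,x0:x0+w,::-1],(w*s,h*s),interpolation=cv2.INTER_CUBIC); raw=im.copy()
    for (x,y),(r_,zz) in zip(pads,spec):
      for z,col in((0,(0,255,0)),(zz,(0,0,255))):
        p=P(g,[[x+r_*np.cos(a),y+r_*np.sin(a),.013+z] for a in th]); q=((p+.5-[x0,y0])*s).astype(int)
        cv2.polylines(im,[q.reshape(-1,1,2)],True,col,1,cv2.LINE_AA)
    cv2.imwrite(f'pics/fin_{n}.png',np.hstack([raw,im]) if n=='side' else np.vstack([raw,im]))
E
```

```text
clock: 38.17
tcp_pos: [0.5451, -0.2344, 0.2638]
orientation: [2.176, 2.178, 0.094]
contact_force: [-0.3, 0.7, -0.3]
grip_width: 0.0604
now 38.17 [ 545.1 -234.4  263.8] x yaw 90.1 z [ 0.087 -0.001 -0.996] w 60.4 F [-0.3  0.7 -0.3]
q [-0.14  0.3   0.57  1.81 -0.23  1.01  2.09]
```

View pics/fin_side.png

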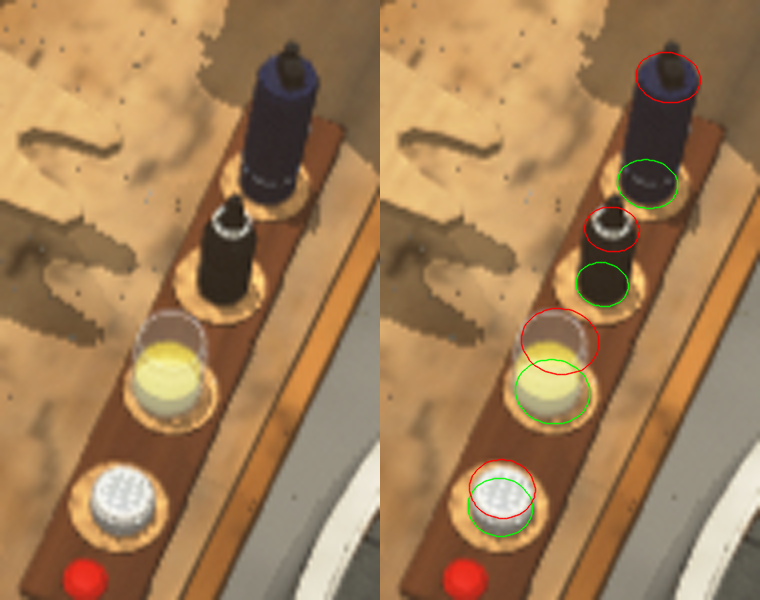

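View pics/fin_top.png

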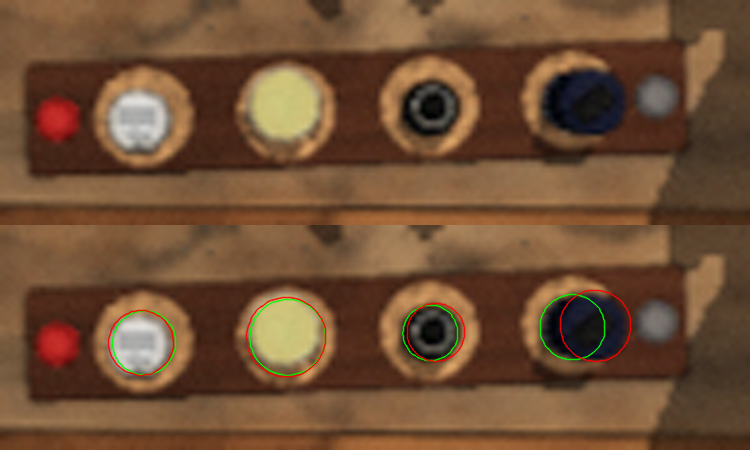

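```bash
python3 -c "
from bench import workorder; print(workorder.hand_in())"
```

```text
the job is handed in; nothing more can be done
None
```

I placed all four containers upright on the cork pads in height order. The red button is at the left end, so tin is on pad A, glass jar on B, black dropper bottle on C and blue canister on D. I handed in at about 38 s of the 102 s allowed.

- **Placement:** outlines drawn over the last side and top pictures show each container within about 2–3 mm of its pad's middle. The jar is the furthest off, by about 2.5 mm on the side away from the robot. I left it rather than risk a second grasp.
- **Left alone:** in the last top pictures the purple box and the pink and orange canisters stand where they were. The gripper was clear of everything at hand-in.
- **Forces:** the highest reading I took was about 15 N, when setting down the canister. I only read forces at the end of each move, so a short peak in between would not show.
- **Corrections along the way:** my first tilt for grasping the tin ran the arm into a joint limit, so I used less tilt. I also typed one tilt with the wrong sign while hovering above the canister and corrected it before going down.
- **Finger opening:** it read 2–3 mm narrower than each container's stated width. I put this down to the fingertips flexing. Every grip held.

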